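# Turn the slabs out onto the display stand

## Robot

A 6-joint arm with a two-finger parallel gripper is mounted at the origin on a cart in front of the work surface, level with it; the furniture and walls round the work are solid. World frame = base frame: x ahead of the robot, y to its left, z up, the work surface at z = 0. Lengths are in m, angles in rad, forces in N, time in s.
With the tool pointing down it reaches from about 0.325 to 0.875 m from the base axis. Payload 4.4 kg.
Tool frame: the origin (TCP) lies between the finger pads; the fingertips stand 22 mm ahead of it and the grasp point (between the pads) lies 3 mm ahead of it; z points along the fingers, y is the line along which they close (so a half turn about z gives the same grasp; the last joint's range is limited). The gripper opens to 85 mm and grips with 20 to 120 N. Pads are 22 mm wide; open, the fingers measure 114 mm over their backs; the gripper's body (76 mm by 85 mm) begins 54 mm behind the grasp point. The pads swing forward as they close: fully open they stand 13 mm farther back than shut.
Start: joints at [-1.415, 0.207, 1.542, -0, 1.393, -0.15], TCP at [0.173, -0.548, 0.253] pointing down, gripper open.
Joint ranges: [-2.73, 2.73], [-0.86, 2.22], [0.23, 2.46], [-1.11, 4.25], [0.08, 2.63], [-2.82, 2.82]. Speed limits (rad/s): [2.79, 2.79, 3.14, 3.14, 3.14, 3.14].

## Interface

Orientations are given as a unit quaternion [x, y, z, w].
In Python, from station import robot gives the robot as it stands.
- The arm moves only by the tool move_arm, never from a script. Its argument "plan" is one flat list of numbers, 5 for each row, row after row: the opening, from 0 (shut) to 1 (fully open), then the shift along the world's x, y, z in m, then the turn about the world's z in rad. A call has 1 to 20 rows; each row shifts and turns the commanded pose from where the row before left it; what a row does not reach is not made up. A row lasts 1/8 s, in which the tool goes at most 62.5 mm and 10.7 degrees, less where a joint would pass 70% of its speed; a pose out of reach is approached as far as the arm can. A call with a gripper value outside its range is refused whole. The fingers move at their own pace and stop on an object; "squeeze" is the grip in N (left out, the last holds). Time passes only in rows, so rows that do not move let the fingers close. It gives the time, the measured TCP pose, the force, the opening and the grip force at its end, in the units of the state.
- robot.get_obs(): the state, without advancing time (a new reading comes with each control period).
- robot.snapshot(name): name is "scene" or "top" or "wrist"; returns the picture (400x640x3 uint8, blue, green, red); there is no depth.
- robot.camera_params(name): a dict with "K" (3x3 intrinsics, pixels), "xyz" and "orientation" of the camera in the world. Camera axes: x right, y up, looking along -z (the intrinsics and any distortion apply to the point x, -y, -z); pixel columns grow to the right and rows downward; lengths in m; the calibration is good to about 2 mm. A picture is of the moment at which its call begins: read the wrist's pose just before it. camera_params takes no time and is no camera call; for the wrist camera it gives the pose at the moment of the call.
- robot.hand_in(): hands the job in; it is judged then, once.
Trained networks look in the newest picture that a camera, given by its name, has taken for a name from the list of things; names that differ only in an ending like _2 or _b are one class to them, and where a whole thing is asked for, a point or a joint stands for the part that bears it (a point fixed in the world has none). Each returns a list of dicts, best first, with "confidence" (0 to 1); they miss things now and then, are a little off and sometimes report something else, mostly with a low value. They report only what shows in the picture. A call takes as long as a camera call. They do not tell look-alikes from the thing itself.
- robot.spot_in(target, camera): "box" ([left, top, width, height] in pixels, round what is visible of it).
- robot.pinpoint(target, camera): "at" ([column, row] in pixels: a listed point, or the origin of a listed thing).
The state is a dict: "t": time; "qpos": joint angles; "qd": joint speeds; "joint_efforts": joint torques, N m; "eef_pos": TCP position; "orientation": TCP orientation; "ft_force": force on the tool from outside, world axes, zero at the start; "ft_torque": the same for the moment, N m; "width": finger opening in m; "grasp_force": force on a finger pad.
Only numpy, scipy, OpenCV 4.12 (cv2) and the standard library are available. Lean on these libraries where they do the work, as an engineer would, in place of code of your own. Each camera call takes 0.05 s, during which the arm holds its last target. There are 200 camera calls.

## Task

The baking tins on the slanted steel rack hold baked slabs, and those that are ready are covered by a loose serving board: keep each covered tin and its board pressed together, turn the pair over as one and set it on the slanted wooden display stand, board flat on the slope against the ledge, then lift the tin off so the slab stays on its board, and put the empty tin in the grey tub (which may get knocked aside). Leave uncovered tins where they lie, take no board off before its slab is turned over, let no slab fall, and leave the jar, the can and the spice jar alone.

Things in the scene. Friction and masses are not known exactly. Their poses are not given: they have to be found in the camera images.
- cooling_rack: Slanted steel rod rack, 280 wide (y) x 125 x 80 mm high, fixed, three places; the tins start on it. Smooth. Origin on the counter under its middle, x horizontal to the side the slope faces (obliquely forward and to the middle), y across, z up. Slope falls toward +x at 55 deg below horizontal to a ledge square to it (50 mm deep). Support reaches 65 mm up from the ledge.
- display_stand: Slanted wooden display stand, 280 wide (y) x 126 x 80 mm high, fixed, empty at the start, three places. Waxed, slippery. Origin on the counter under its middle, x horizontal to the side the slope faces (obliquely forward and to the middle), y across, z up. Slope falls toward +x at 55 deg below horizontal to a ledge square to it (50 mm deep). Support reaches 65 mm up from the ledge.
- wash_tub: Grey open plastic tub, loose, 170 x 220 x 65 mm outside, walls and floor 4 mm, 0.7 kg. Origin under the centre of its floor, x along the 170 mm side, y along the 220 mm side, z up. Starts empty; it may get knocked a few cm aside during the job.
- rack_place0 (a point): Middle of place 0 on the rack's inner corner of slope and ledge (rack x 20, y +92 mm, z 30 mm). Axes as the rack's. A 120 mm long piece on the ledge sticks out 55 mm past the support's upper edge, with free air above and below it, where it can be pinched.
- stand_place0 (a point): Middle of place 0 on the display stand's inner corner of slope and ledge (stand x 20, y +92 mm, z 30 mm). Axes as the stand's. A 120 mm long piece on the ledge sticks out 55 mm past the support's upper edge, with free air above and below it.
- rack_place1 (a point): Middle of place 1 on the rack's inner corner of slope and ledge (rack x 20, y 0, z 30 mm). Axes as the rack's. A 120 mm long piece on the ledge sticks out 55 mm past the support's upper edge, with free air above and below it, where it can be pinched.
- stand_place1 (a point): Middle of place 1 on the display stand's inner corner of slope and ledge (stand x 20, y 0, z 30 mm). Axes as the stand's. A 120 mm long piece on the ledge sticks out 55 mm past the support's upper edge, with free air above and below it.
- rack_place2 (a point): Middle of place 2 on the rack's inner corner of slope and ledge (rack x 20, y -92 mm, z 30 mm). Axes as the rack's. A 120 mm long piece on the ledge sticks out 55 mm past the support's upper edge, with free air above and below it, where it can be pinched.
- stand_place2 (a point): Middle of place 2 on the display stand's inner corner of slope and ledge (stand x 20, y -92 mm, z 30 mm). Axes as the stand's. A 120 mm long piece on the ledge sticks out 55 mm past the support's upper edge, with free air above and below it.
- tin0: Aluminium tin 0, 120 long (x) x 60 wide (y) x 34 mm deep (z), walls 3 mm; long side walls straight and parallel, end walls flare 6 deg. 0.18 kg. Origin at the centre of the underside of its base, z to its open side. Starts base on the rack's slope at place 0 (within 4 mm), x down the slope, lower end at the ledge.
- slab0: Firm baked slab 0, 104 x 50 x 27 mm, 0.10 to 0.20 kg, loose in tin 0 (2 to 5 mm play beside it, 4 mm above). Origin at the centre of the face that rests on the tin's base at the start, z toward the board, x along its length. When turned out, its other face lies on the board.
- board0: Light wooden serving board 0 (may be absent), 120 (x) x 64 (y) x 10 mm (z), 0.07 kg, lying loose on the open side of tin 0: the pair is 44 mm thick. Origin at the centre of the face toward the tin, z away from the tin; x along the tin's x at the start.
- tin1: Aluminium tin 1, 120 long (x) x 60 wide (y) x 34 mm deep (z), walls 3 mm; long side walls straight and parallel, end walls flare 6 deg. 0.18 kg. Origin at the centre of the underside of its base, z to its open side. Starts base on the rack's slope at place 1 (within 4 mm), x down the slope, lower end at the ledge.
- slab1: Firm baked slab 1, 104 x 50 x 27 mm, 0.10 to 0.20 kg, loose in tin 1 (2 to 5 mm play beside it, 4 mm above). Origin at the centre of the face that rests on the tin's base at the start, z toward the board, x along its length. When turned out, its other face lies on the board.
- board1: Light wooden serving board 1 (may be absent), 120 (x) x 64 (y) x 10 mm (z), 0.07 kg, lying loose on the open side of tin 1: the pair is 44 mm thick. Origin at the centre of the face toward the tin, z away from the tin; x along the tin's x at the start.
- tin2: Aluminium tin 2, 120 long (x) x 60 wide (y) x 34 mm deep (z), walls 3 mm; long side walls straight and parallel, end walls flare 6 deg. 0.18 kg. Origin at the centre of the underside of its base, z to its open side. Starts base on the rack's slope at place 2 (within 4 mm), x down the slope, lower end at the ledge.
- slab2: Firm baked slab 2, 104 x 50 x 27 mm, 0.10 to 0.20 kg, loose in tin 2 (2 to 5 mm play beside it, 4 mm above). Origin at the centre of the face that rests on the tin's base at the start, z toward the board, x along its length. When turned out, its other face lies on the board.
- board2: Light wooden serving board 2 (may be absent), 120 (x) x 64 (y) x 10 mm (z), 0.07 kg, lying loose on the open side of tin 2: the pair is 44 mm thick. Origin at the centre of the face toward the tin, z away from the tin; x along the tin's x at the start.
- jam_jar: Jar with a red lid, 61 mm wide, 86 mm high, standing by the work, to be left alone. Origin at the centre of its underside, z up.
- drink_can: Drinks can, 66 mm wide, 115 mm high, standing by the work, to be left alone. Origin at the centre of its underside, z up.
- spice: Spice jar with a black lid, 45 mm wide, 105 mm high, standing by the work, to be left alone. Origin at the centre of its underside, z up.
There are look-alikes about, which are no part of the job. What is shaped like the tin2 but purple is not meant.

How it is judged:
By the outcome, as a careful person would: the job done as asked, in the order asked, and still so for the second after the job is handed in, with the robot touching nothing.
Of board0, board1, board2 only 2 to 3 are there at a start; the rules pass over those that are not, and their reading is None.
At some moment in a run one of wash_tub may be knocked a few centimetres aside while the robot is not near it.
It also fails if it takes over 210 s, if anything falls off the work surface, if the arm or the gripper's body presses on something with over 40 N, if the wrist force passes 120 N, or if a joint passes its speed limit or range.

## Working session

There is one attempt and no reset: what is moved stays moved. The work goes in short steps, Python scripts to look and compute and a tool call to move; the robot and the scene stay as the last step left them, time stands still between calls to the robot, and variables do not carry over. Pictures are saved under pics/ and viewed, at most 14 in all, crops included, and the job is handed in when it is done.

Besides the shell and the picture viewer there is one more tool, called after "Call:" as a command line: name --argument value ..., lists and objects as JSON in quotes. move_arm: Moves the arm, as the interface text tells. Its arguments: {"type":"object","properties":{"plan":{"type":"array","items":{"type":"number"}},"squeeze":{"type":"number"}},"required":["plan"]}

```bash
mkdir -p pics; ls; cat > h.py <<'E'
import numpy as np, cv2
from station import robot
from scipy.spatial.transform import Rotation as R
def cam(n):
    p=robot.camera_params(n); return np.array(p["K"]),np.array(p["xyz"]),R.from_quat(p["orientation"]).as_matrix(),p
def proj(n,P):
    K,t,M,_=cam(n); c=(np.atleast_2d(P)-t)@M; c=c*[1,-1,-1]; u=c@K.T; return u[:,:2]/u[:,2:]
def ray(n,uv):
    K,t,M,_=cam(n); d=np.linalg.solve(K,[uv[0],uv[1],1.])*[1,-1,-1]; d=M@d; return t,d/np.linalg.norm(d)
def onz(n,uv,z):
    t,d=ray(n,uv); return t+d*(z-t[2])/d[2]
def tri(l):  # list of (cam,uv)
    A=np.zeros((3,3));b=np.zeros(3)
    for n,uv in l:
        t,d=ray(n,uv);Q=np.eye(3)-np.outer(d,d);A+=Q;b+=Q@t
    return np.linalg.solve(A,b)
E
python3 - <<'E'
from h import *
for n in("scene","top"):
    cv2.imwrite(f"pics/{n}0.png",robot.snapshot(n)); K,t,M,p=cam(n); print(n,{k:(v if k!='K' else 0) for k,v in p.items()},K[0,0])
    for g in ["cooling_rack","display_stand","wash_tub","rack_place0","rack_place1","rack_place2","stand_place0","stand_place1","stand_place2","board0","tin0","jam_jar","drink_can","spice"]:
        print(g,[(np.round(d["at"]).astype(int).tolist(),round(d["confidence"],2)) for d in robot.pinpoint(g,n)][:4])
o=robot.get_obs();print(o["t"],o["eef_pos"],o["orientation"],o["width"])
E
```

```text
pics
scene {'K': 0, 'xyz': array([-0.25700787,  1.09268207,  1.18249963]), 'orientation': array([-0.13916651,  0.40606623,  0.85464007, -0.29211857])} 508.60283146478474
cooling_rack [([296, 273], 0.74)]
display_stand [([385, 181], 0.74)]
wash_tub [([347, 225], 0.87), ([296, 265], 0.54)]
rack_place0 [([296, 260], 0.86), ([266, 259], 0.6), ([327, 268], 0.58)]
rack_place1 [([296, 260], 0.86), ([266, 259], 0.6), ([327, 268], 0.58)]
rack_place2 [([296, 260], 0.86), ([266, 259], 0.6), ([327, 268], 0.58)]
stand_place0 [([392, 190], 0.82), ([374, 165], 0.68), ([382, 178], 0.65)]
stand_place1 [([392, 190], 0.82), ([374, 165], 0.68), ([382, 178], 0.65)]
stand_place2 [([392, 190], 0.82), ([374, 165], 0.68), ([382, 178], 0.65)]
board0 [([297, 248], 0.6), ([324, 250], 0.55), ([266, 245], 0.48)]
tin0 [([320, 259], 0.82), ([263, 254], 0.81), ([231, 320], 0.78), ([292, 261], 0.56)]
jam_jar [([275, 226], 0.93)]
drink_can [([378, 154], 0.52), ([386, 179], 0.43)]
spice [([326, 188], 0.9)]
top {'K': 0, 'xyz': array([0.36168982, 0.0212271 , 1.19977819]), 'orientation': array([-0.0642465 ,  0.0466064 ,  
[... 270 characters left out ...]
[238, 196], 0.79)]
rack_place2 [([267, 244], 0.97), ([254, 218], 0.8), ([238, 196], 0.79)]
stand_place0 [([433, 185], 0.95), ([421, 208], 0.93), ([410, 236], 0.81)]
stand_place1 [([433, 185], 0.95), ([421, 208], 0.93), ([410, 236], 0.81)]
stand_place2 [([433, 185], 0.95), ([421, 208], 0.93), ([410, 236], 0.81)]
board0 [([245, 220], 0.93), ([260, 243], 0.82), ([331, 221], 0.18)]
tin0 [([173, 219], 0.94), ([435, 184], 0.63), ([255, 248], 0.52), ([238, 226], 0.51)]
jam_jar [([285, 169], 0.64)]
drink_can [([458, 173], 0.95), ([436, 187], 0.46)]
spice [([369, 162], 0.52)]
1.5 [ 0.17309406 -0.54831832  0.25325788] [ 9.88335027e-01  1.52295350e-01 -3.69291940e-06 -2.08075018e-05] 0.0854486697100188
```

```bash
python3 - <<'E'
from h import *
a=cv2.imread("pics/scene0.png");b=cv2.imread("pics/top0.png")
c=a[130:350,200:420];d=b[140:270,150:490]
cv2.imwrite("pics/c1.png",cv2.resize(c,(600,600),interpolation=cv2.INTER_CUBIC))
cv2.imwrite("pics/c2.png",cv2.resize(d,(800,306),interpolation=cv2.INTER_CUBIC))
top={"rp":[(267,244),(254,218),(238,196)],"sp":[(433,185),(421,208),(410,236)]}
sc={"rp":[(296,260),(266,259),(327,268)],"sp":[(392,190),(374,165),(382,178)]}
for k in top:
    T=[onz("top",u,.03) for u in top[k]]; S=[onz("scene",u,.03) for u in sc[k]]
    print(k,np.round(T,3).tolist(),np.round(S,3).tolist())
for n,l in (("top",dict(jar=(285,169),can=(458,173),spice=(369,162),tub=(331,222),tub2=(331,222),rack=(250,224),stand=(423,212),purple=(173,219))),("scene",dict(jar=(275,226),spice=(326,188),tub=(347,225),can=(378,154),p=(231,320)))):
    for k,u in l.items(): print(n,k,np.round(onz(n,u,0),3))
E
```

```text
rp [[0.418, 0.214, 0.03], [0.504, 0.256, 0.03], [0.578, 0.309, 0.03]] [[0.497, 0.257, 0.03], [0.575, 0.311, 0.03], [0.399, 0.225, 0.03]]
sp [[0.594, -0.333, 0.03], [0.519, -0.289, 0.03], [0.43, -0.247, 0.03]] [[0.448, -0.234, 0.03], [0.588, -0.327, 0.03], [0.517, -0.274, 0.03]]
top jar [0.672 0.155 0.   ]
top can [ 0.638 -0.429  0.   ]
top spice [ 0.687 -0.132  0.   ]
top tub [0.486 0.004 0.   ]
top tub2 [0.486 0.004 0.   ]
top rack [0.487 0.275 0.   ]
top stand [ 0.51  -0.302  0.   ]
top purple [0.512 0.536 0.   ]
scene jar [0.68  0.155 0.   ]
scene spice [ 0.671 -0.125  0.   ]
scene tub [ 0.485 -0.003  0.   ]
scene can [ 0.641 -0.441  0.   ]
scene p [0.51  0.531 0.   ]
```

View pics/c1.png

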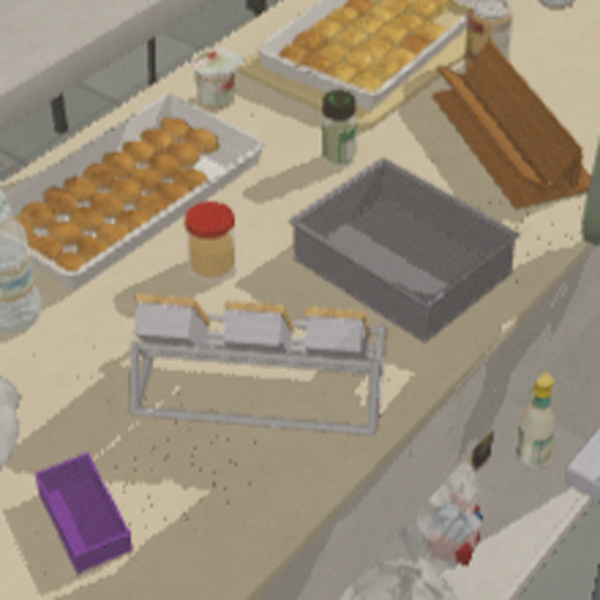

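View pics/c2.png

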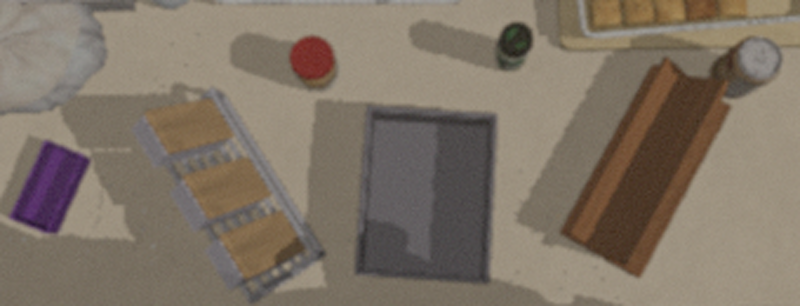

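The view shows all three tins covered with boards at top-crop (190,125), (225,188) and (262,243), each on the rack. The purple look-alike at (50,188) has no board and is not meant. The tub is in the middle and the stand is on the right, with the can near its far end.

Call:
move_arm --plan '[1,0.037,0.027,0.018,-0.1,1,0.037,0.027,0.018,-0.1,1,0.037,0.027,0.018,-0.1,1,0.037,0.027,0.018,-0.1,1,0.037,0.027,0.018,-0.1,1,0.037,0.027,0.018,-0.1,1,0.037,0.027,0.018,-0.1,1,0.037,0.027,0.018,-0.1,1,0,0,0,0,1,0,0,0,0]'

```text
t: 2.75
eef_pos: [0.4688, -0.3324, 0.3968]
orientation: [0.97, -0.244, -0.0, 0.0]
ft_force: [-1.1, -0.9, -0.4]
width: 0.0856
grasp_force: 0.0
```

```bash
cat > look.py <<'E'
from h import *
import sys
o=robot.get_obs(); K,t,M,_=cam("wrist")
cv2.imwrite(f"pics/{sys.argv[1]}.png",robot.snapshot("wrist"))
print(o["t"],np.round(o["eef_pos"],4),np.round(R.from_quat(o["orientation"]).as_matrix(),3).tolist(),np.round(t,3),np.round(-M[:,2],3))
for g,z in [a.split(":") for a in sys.argv[2:]]:
    print(g,[(np.round(onz("wrist",d["at"],float(z)),4).tolist(),np.round(d["at"]).tolist(),round(d["confidence"],2)) for d in robot.pinpoint(g,"wrist")][:5])
E
python3 look.py w1 stand_place0:.03 display_stand:0 drink_can:0
```

```text
2.75 [ 0.4688 -0.3324  0.3968] [[0.881, -0.474, -0.001], [-0.474, -0.881, -0.0], [-0.001, 0.0, -1.0]] [ 0.533 -0.365  0.518] [-0.247  0.133 -0.96 ]
stand_place0 [([0.4357, -0.2421, 0.03], [274.0, 202.0], 0.91), ([0.5212, -0.2923, 0.03], [274.0, 136.0], 0.89), ([0.602, -0.3398, 0.03], [274.0, 65.0], 0.59)]
display_stand [([0.5103, -0.3084, 0.0], [289.0, 135.0], 0.79)]
drink_can [([0.639, -0.4267, 0.0], [317.0, 10.0], 0.76)]
```

View pics/w1.png

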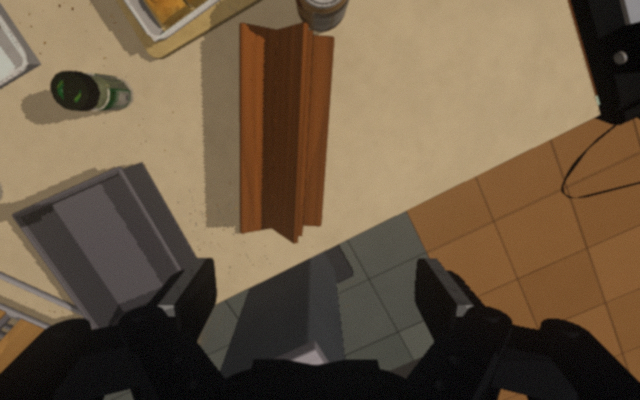

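```bash
cat > fit.py <<'E'
from h import *
from scipy.optimize import least_squares
def fit(n,L,U,p0):
    L=np.array(L,float);U=np.array(U,float)
    def W(p): c,s=np.cos(p[2]),np.sin(p[2]); return np.c_[p[0]+c*L[:,0]-s*L[:,1],p[1]+s*L[:,0]+c*L[:,1],L[:,2]]
    r=least_squares(lambda p:(proj(n,W(p))-U).ravel(),p0,loss="soft_l1"); return r.x,r.fun.reshape(-1,2)
E
python3 - <<'E'
from fit import *
im=cv2.imread("pics/w1.png");cv2.imwrite("pics/w1c.png",cv2.resize(im[0:260,200:400],(600,600*1),interpolation=cv2.INTER_CUBIC)[:600])
for z in(.045,.0587,.07): print(z,[np.round(onz("wrist",u,z),4) for u in((240,232),(240,23))])
p,r=fit("wrist",[[.061,.14,.0587],[.061,-.14,.0587],[-.0173,.14,.083],[-.0173,-.14,.083],[.02,.092,.03],[.02,0,.03]],[[240,232],[240,23],[297,240],[303,25],[274,202],[274,136]],[.51,-.31,1.05])
print(p,r.round(1).tolist())
E
```

```text
0.045 [array([ 0.423, -0.178,  0.045]), array([ 0.663 , -0.3283,  0.045 ])]
0.0587 [array([ 0.4262, -0.1834,  0.0587]), array([ 0.6592, -0.3294,  0.0587])]
0.07 [array([ 0.4288, -0.1879,  0.07  ]), array([ 0.656 , -0.3303,  0.07  ])]
[ 0.50826854 -0.30898204  1.02442592] [[2.5, 3.1], [-0.0, -0.4], [-1.8, 4.2], [0.1, -3.6], [-0.5, -2.6], [0.4, 1.5]]
```

View pics/w1c.png

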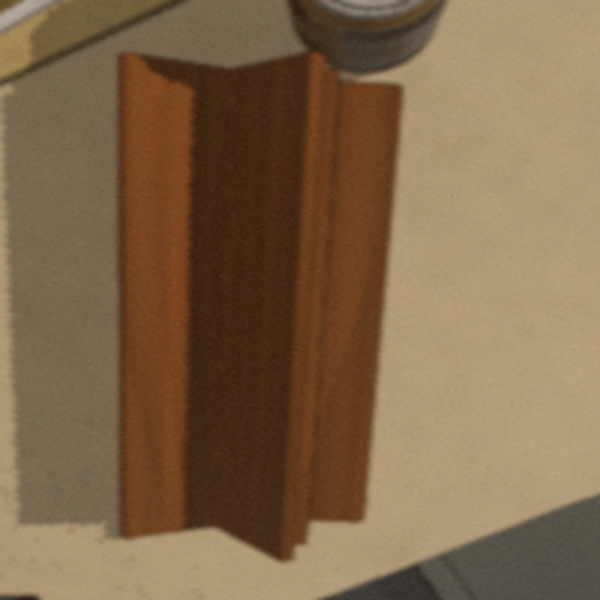

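```bash
python3 - <<'E'
from fit import *
for h in(.14,.137,.135):
    p,r=fit("wrist",[[.061,h,.0587],[.061,-h,.0587],[-.0173,h,.083],[-.0173,-h,.083],[.02,h,.03],[.02,-h,.03],[.02,.092,.03],[.02,0,.03]],[[241.3,232.7],[241,22.5],[295,242.6],[304.3,22.5],[270.7,228.3],[277.7,29.5],[274,202],[274,136]],[.51,-.31,1.05])
    print(h,p.round(4),r.round(1).tolist(),abs(r).sum())
E
```

```text
0.14 [ 0.5084 -0.3091  1.0133] [[0.2, 1.8], [0.3, -0.6], [-0.9, 1.6], [0.2, -0.9], [1.3, 0.7], [-0.4, -0.4], [-1.2, -2.8], [0.4, 1.2]] 15.02208770155909
0.137 [ 0.5094 -0.3098  1.0141] [[0.3, -0.9], [0.2, 1.1], [-0.6, -1.2], [0.0, 0.7], [1.5, -1.8], [-0.5, 1.1], [-1.1, -3.6], [0.5, 0.4]] 15.54962860681007
0.135 [ 0.5099 -0.3101  1.0141] [[0.3, -2.5], [0.2, 2.3], [-0.6, -2.9], [-0.0, 2.1], [1.5, -3.4], [-0.6, 2.3], [-1.1, -4.0], [0.5, -0.0]] 24.393690680131837
```

Call:
move_arm --plan '[1,-0.01,0.055,0,0.1,1,-0.01,0.055,0,0.1,1,-0.01,0.055,0,0.1,1,-0.01,0.055,0,0.1,1,0.005,0.055,0,0.1,1,0.005,0.055,0,0.1,1,0.005,0.055,0,0.1,1,0.005,0.055,0,0.1,1,0.005,0.055,0,0.1,1,0.005,0.055,0,0.1,1,0,0.025,0,0,1,0,0,0,0,1,0,0,0,0]'

```text
t: 4.58
eef_pos: [0.4592, 0.2415, 0.3971]
orientation: [0.968, 0.25, -0.0, 0.0]
ft_force: [-0.1, -0.1, -0.2]
width: 0.0858
grasp_force: 0.0
```

```bash
python3 look.py w2 rack_place0:.03 board0:.13 tin0:.08 cooling_rack:0 wash_tub:0
```

```text
4.575 [0.4592 0.2415 0.3971] [[0.875, 0.483, -0.0], [0.483, -0.875, -0.001], [-0.001, 0.001, -1.0]] [0.523 0.278 0.518] [-0.245 -0.137 -0.96 ]
rack_place0 []
board0 [([0.5765, 0.3156, 0.13], [307.0, 39.0], 0.97), ([0.4277, 0.2253, 0.13], [314.0, 198.0], 0.81), ([0.4924, 0.2684, 0.13], [309.0, 132.0], 0.76)]
tin0 [([0.3996, 0.2477, 0.08], [290.0, 198.0], 0.97), ([0.5607, 0.3449, 0.08], [280.0, 46.0], 0.94), ([0.515, 0.4979, 0.08], [146.0, 15.0], 0.6)]
cooling_rack []
wash_tub [([0.6813, -0.1194, 0.0], [594.0, 140.0], 0.75)]
```

View pics/w2.png

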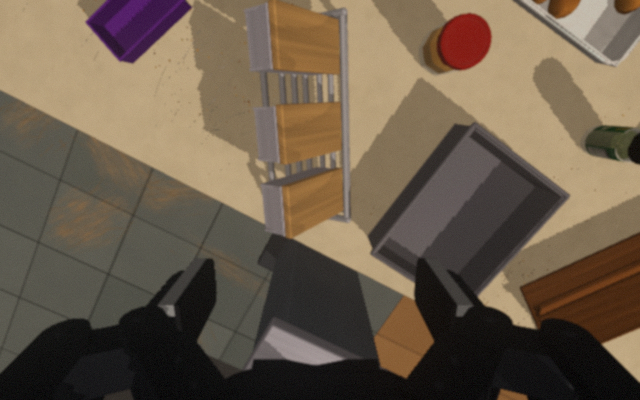

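```bash
python3 - <<'E'
import cv2
im=cv2.imread("pics/w2.png");cv2.imwrite("pics/w2c.png",cv2.resize(im[0:245,230:370],(457,800),interpolation=cv2.INTER_CUBIC)[:, :] if 0 else cv2.resize(im[0:245,230:370],None,fx=4,fy=2.44,interpolation=cv2.INTER_CUBIC))
E
```

```text
(no output)
```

View pics/w2c.png

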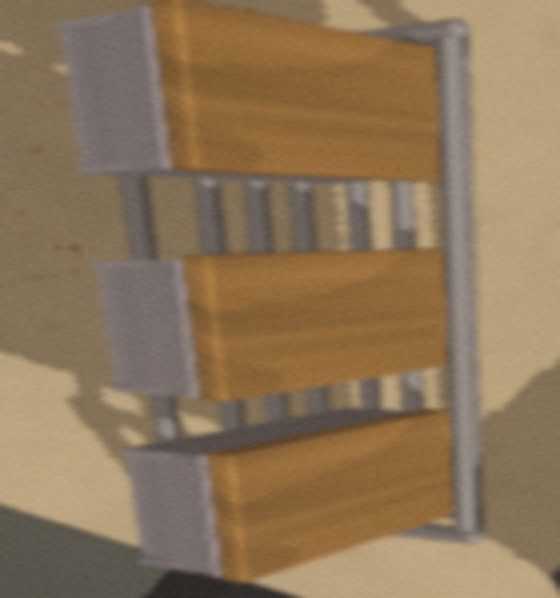

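```bash
python3 - <<'E'
from fit import *
obs=[[(65,22),(82,172),(188,25),(195,172),(440,40),(440,179)],[(97,264),(115,390),(215,258),(225,396),(442,250),(443,370)],[(130,450),(145,562),(235,452),(247,578),(452,410),(455,516)]]
L=[[-.0468,.03,.1253],[-.0468,-.03,.1253],[-.0128,.032,.1535],[-.0128,-.032,.1535],[.056,.032,.0552],[.056,-.032,.0552]]
LL=[];U=[]
for o,yc in zip(obs,(.092,0,-.092)):
    for a,l in zip(o,L): LL.append([l[0],l[1]+yc,l[2]]);U.append((230+a[0]/4,a[1]/2.44))
p,r=fit("wrist",LL,U,[.49,.27,-1.05]);print(p.round(4),r.reshape(3,-1).round(1))
for k in range(3):
    q,r=fit("wrist",LL[6*k:6*k+6],U[6*k:6*k+6],p);c,s=np.cos(q[2]),np.sin(q[2]);yc=(.092,0,-.092)[k]
    cc=q[:2]+[c*.02-s*yc,s*.02+c*yc]; print(k,"corner",cc.round(4),"yaw",q[2].round(3),np.abs(r).max().round(1))
    c,s=np.cos(p[2]),np.sin(p[2]); print("   rackfit",(p[:2]+[c*.02-s*yc,s*.02+c*yc]).round(4))
E
```

```text
[ 0.4888  0.2814 -1.0234] [[-0.3  3.2  1.1  3.  -1.7 -9.7  1.5  1.1 -0.4  4.7  0.8  2.7]
 [ 0.1 -4.2  0.4 -2.5 -1.6 -5.3  0.1 -0.6  0.8 -3.7  1.6 -4. ]
 [-0.9 -0.4 -0.4  0.6 -0.6  1.4  0.   3.1 -0.2 -0.2  0.   0.1]]
0 corner [0.5795 0.3134] yaw -1.033 12.6
   rackfit [0.5778 0.3122]
1 corner [0.495  0.2624] yaw -1.036 3.2
   rackfit [0.4993 0.2643]
2 corner [0.4215 0.2164] yaw -1.031 2.5
   rackfit [0.4207 0.2165]
```

Call:
move_arm --plan '[1,-0.0184,0.0012,-0.03,0.012,1,-0.0184,0.0012,-0.03,0.012,1,-0.0184,0.0012,-0.03,0.012,1,0,0,-0.04,0,1,0,0,-0.04,0,1,0,0,-0.03,0,1,0,0,0,0,1,0,0,0,0]' --squeeze 25

```text
t: 5.88
eef_pos: [0.4049, 0.2465, 0.1987]
orientation: [0.964, 0.267, 0.001, -0.0]
ft_force: [0.8, 0.6, 0.5]
width: 0.0853
grasp_force: 0.0
```

```bash
python3 look.py w3 board0:.0986
```

```text
5.875 [0.4049 0.2465 0.1987] [[0.857, 0.515, 0.002], [0.515, -0.857, 0.001], [0.002, 0.0, -1.0]] [0.467 0.285 0.32 ] [-0.237 -0.144 -0.961]
board0 [([0.4936, 0.2687, 0.0986], [359.0, 81.0], 0.77), ([0.4176, 0.225, 0.0986], [352.0, 215.0], 0.55)]
```

View pics/w3.png

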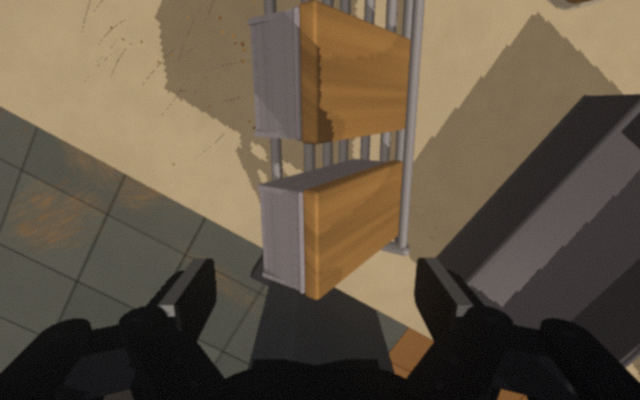

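```bash
python3 - <<'E'
from fit import *
L=np.array([[-.0468,.03,.1253],[-.0468,-.03,.1253],[-.0128,-.032,.1535],[.056,.032,.0552],[.056,-.032,.0552]])
L[:,0]-=.02
for U,p0 in (([(262,185),(264,276),(317,298),(401,160),(402,218)],[.42,.215,-1.03]),([(251,18),(256,135),(311,144),(410,39),(406,127)],[.5,.265,-1.03])):
    p,r=fit("wrist",L,U,p0);print(p.round(4),r.round(1).tolist())
print(proj("wrist",[[.404+.857*0,.245,.1]]))
E
```

```text
[ 0.4217  0.2182 -1.0012] [[-4.5, -0.6], [0.6, -0.5], [1.0, 3.3], [0.6, -1.9], [-3.5, 15.8]]
[ 0.4962  0.2635 -1.0266] [[-1.1, -0.0], [-0.1, 0.0], [4.8, -0.2], [0.6, -0.5], [-1.6, 2.3]]
[[317.06686579 217.68174758]]
```

Call:
move_arm --plan '[1,0,0,-0.03,0,1,0,0,-0.03,0,1,0,0,-0.0167,0,1,0,0,0,0,0.9,0,0,0,0,0.82,0,0,0,0,0.82,0,0,0,0,0.79,0,0,0,0,0.78,0,0,0,0,0.78,0,0,0,0]' --squeeze 25

```text
t: 7.22
eef_pos: [0.4045, 0.2461, 0.1211]
orientation: [0.964, 0.268, 0.001, 0.0]
ft_force: [1.3, -2.6, 3.7]
width: 0.0662
grasp_force: 1.8
```

```bash
python3 look.py w4
```

```text
7.225 [0.4045 0.2461 0.1211] [[0.857, 0.516, 0.001], [0.516, -0.857, -0.0], [0.001, 0.001, -1.0]] [0.467 0.285 0.242] [-0.238 -0.145 -0.96 ]
```

View pics/w4.png

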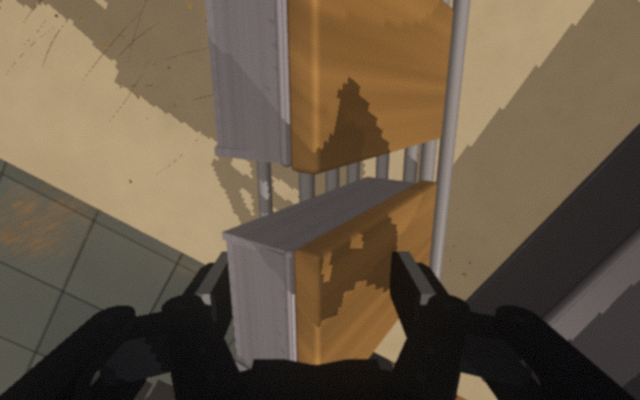

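Call:
move_arm --plan '[0.75,0.0031,-0.0051,0.0025,0,0.72,0.0031,-0.0051,0.0025,0,0.68,0.0033,-0.0056,0.0025,0,0.645,0.0033,-0.0056,0.0025,0,0.645,0,0,0,0]' --squeeze 25

```text
t: 7.9
eef_pos: [0.4173, 0.2253, 0.1312]
orientation: [0.964, 0.267, 0.001, -0.0]
ft_force: [0.9, 0.7, 4.2]
width: 0.0551
grasp_force: 5.9
```

```bash
python3 look.py w5
```

```text
7.9 [0.4173 0.2253 0.1312] [[0.857, 0.515, 0.001], [0.515, -0.857, 0.001], [0.002, -0.0, -1.0]] [0.479 0.264 0.252] [-0.238 -0.143 -0.961]
```

View pics/w5.png

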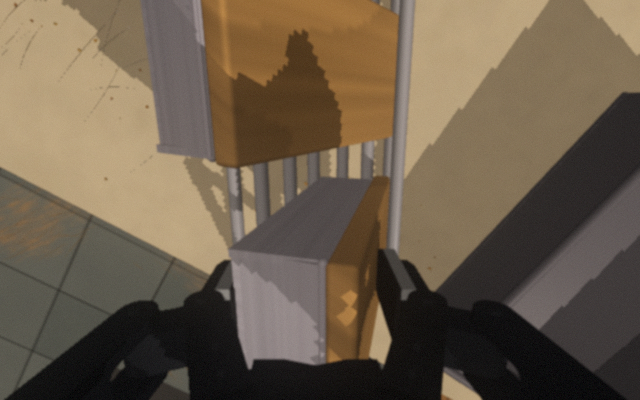

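Call:
move_arm --plan '[0.6,0.0036,-0.006,0.002,0,0.56,0.0039,-0.0064,0.002,0,0.52,0.0026,-0.0043,0.002,0,0.48,0.0021,-0.0034,0.002,0,0.4,0,0,0,0,0.4,0,0,0,0,0.4,0,0,0,0]' --squeeze 25

```text
t: 8.82
eef_pos: [0.4254, 0.2069, 0.1368]
orientation: [0.964, 0.267, -0.003, -0.004]
ft_force: [-3.8, 7.8, -1.1]
width: 0.0439
grasp_force: 23.8
```

Call:
move_arm --plan '[0.3,0,0,0,0,0.3,0,0,0,0,0.3,0,0,0.01,0,0.3,0,0,0.02,0,0.3,0,0,0.03,0,0.3,0,0,0.04,0,0.3,0,0,0,0,0.3,0,0,0,0]' --squeeze 70

```text
t: 9.82
eef_pos: [0.4277, 0.2043, 0.2368]
orientation: [0.964, 0.267, -0.002, 0.0]
ft_force: [-0.2, -0.5, -4.6]
width: 0.0429
grasp_force: 71.1
```

```bash
python3 look.py w6; python3 - <<'E'
from h import *
cv2.imwrite("pics/s6.png",cv2.resize(robot.snapshot("scene")[140:330,220:460],(720,570),interpolation=cv2.INTER_CUBIC))
a=cv2.resize(cv2.imread("pics/w6.png"),(400,250)); b=cv2.resize(cv2.imread("pics/s6.png"),(400,317))
c=np.zeros((317,800,3),np.uint8);c[:250,:400]=a;c[:,400:]=b;cv2.imwrite("pics/m6.png",c)
E
```

```text
9.825 [0.4277 0.2043 0.2368] [[0.857, 0.515, -0.003], [0.515, -0.857, -0.001], [-0.003, -0.001, -1.0]] [0.49  0.243 0.358] [-0.242 -0.146 -0.959]
```

View pics/m6.png

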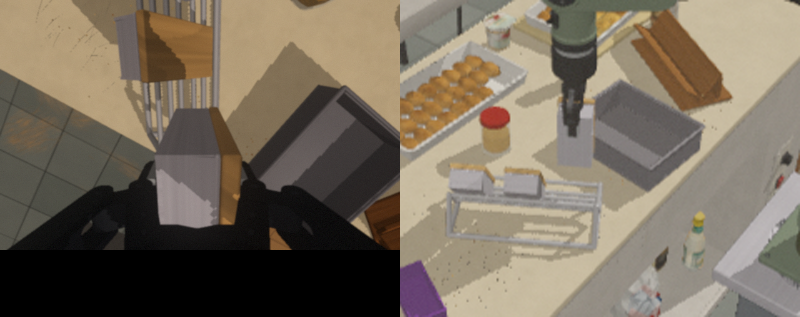

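Call:
move_arm --plan '[0.3,0.007,-0.021,0.005,-0.05,0.3,0.0137,-0.041,0,-0.0855,0.3,0.0137,-0.041,0,-0.0855,0.3,0.0137,-0.041,0,-0.0855,0.3,0.0137,-0.041,0,-0.0855,0.3,0.0137,-0.041,0,-0.0855,0.3,0.0137,-0.041,0,-0.0855,0.3,0.0137,-0.041,0,-0.0855,0.3,0.0137,-0.041,0,-0.0855,0.3,0.0137,-0.041,0,-0.0855,0.3,0.0137,-0.041,0,-0.0855,0.3,0.0137,-0.041,0,-0.0855,0.3,0.0137,-0.041,0,-0.0855,0.3,0.0137,-0.041,0,-0.0855,0.3,0.007,-0.02,0,-0.0225,0.3,0,0,0,0,0.3,0,0,0,0]' --squeeze 70

```text
t: 12.05
eef_pos: [0.6202, -0.368, 0.2414]
orientation: [0.949, -0.315, -0.002, -0.001]
ft_force: [-0.5, -0.3, -3.5]
width: 0.0428
grasp_force: 71.4
```

```bash
python3 look.py w7 stand_place0:.03; python3 - <<'E'
from h import *
cv2.imwrite("pics/s7.png",cv2.resize(robot.snapshot("scene")[100:260,300:460],(400,400),interpolation=cv2.INTER_CUBIC))
a=cv2.resize(cv2.imread("pics/w7.png"),(400,250)); b=cv2.imread("pics/s7.png")
c=np.zeros((400,800,3),np.uint8);c[:250,:400]=a;c[:,400:]=b;cv2.imwrite("pics/m7.png",c)
E
```

```text
12.05 [ 0.6202 -0.368   0.2414] [[0.801, -0.599, -0.003], [-0.599, -0.801, 0.003], [-0.004, -0.001, -1.0]] [ 0.679 -0.409  0.362] [-0.226  0.171 -0.959]
stand_place0 []
```

View pics/m7.png

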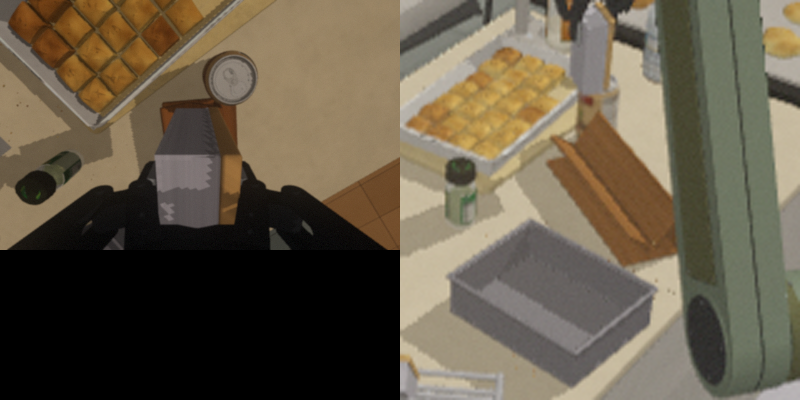

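Call:
move_arm --plan '[0.3,-0.0073,0.0198,0,0.0428,0.3,-0.0073,0.0198,0,0.0428,0.3,0,0,-0.02,0,0.3,0,0,-0.03,0,0.3,0,0,-0.03,0,0.3,0,0,-0.012,0,0.3,0,0,0,0,0.3,0,0,0,0]'

```text
t: 13.2
eef_pos: [0.6073, -0.3301, 0.1528]
orientation: [0.961, -0.275, 0.001, 0.0]
ft_force: [-0.2, 0.2, -3.3]
width: 0.0427
grasp_force: 71.7
```

```bash
python3 look.py w8; python3 - <<'E'
from h import *
cv2.imwrite("pics/s8.png",cv2.resize(robot.snapshot("scene")[110:210,330:430],(500,500),interpolation=cv2.INTER_CUBIC))
a=cv2.resize(cv2.imread("pics/w8.png")[:260,220:460],(300,325)); b=cv2.imread("pics/s8.png")
c=np.zeros((500,800,3),np.uint8);c[:325,:300]=a;c[:,300:]=b;cv2.imwrite("pics/m8.png",c)
E
```

```text
13.2 [ 0.6073 -0.3301  0.1528] [[0.849, -0.528, 0.002], [-0.528, -0.849, -0.001], [0.002, -0.0, -1.0]] [ 0.669 -0.366  0.274] [-0.235  0.147 -0.961]
```

View pics/m8.png

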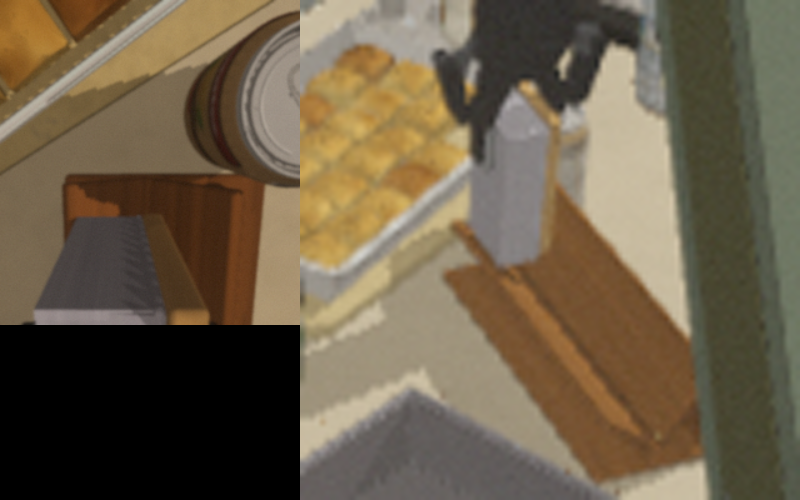

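Call:
move_arm --plan '[0.3,0,0,-0.005,0,0.3,0,0,-0.004,0,0.3,0,0,-0.003,0,0.3,0,0,0,0]'

```text
t: 13.8
eef_pos: [0.607, -0.3348, 0.1446]
orientation: [0.961, -0.275, 0.003, 0.005]
ft_force: [-5.0, -6.7, 8.1]
width: 0.0426
grasp_force: 73.2
```

Call:
move_arm --plan '[0.3,0,0,-0.002,0,0.3,0,0,0,0]'

```text
t: 14.05
eef_pos: [0.6072, -0.3356, 0.144]
orientation: [0.961, -0.275, 0.004, 0.005]
ft_force: [-5.4, -7.6, 11.6]
width: 0.0426
grasp_force: 73.6
```

Call:
move_arm --plan '[0.3,0,0,-0.002,0,0.3,0,0,0,0]'

```text
t: 14.3
eef_pos: [0.6075, -0.3366, 0.1432]
orientation: [0.961, -0.275, 0.005, 0.006]
ft_force: [-6.8, -8.4, 14.5]
width: 0.0427
grasp_force: 74.0
```

Call:
move_arm --plan '[0.57,-0.0021,-0.0034,0.001,0,0.6,-0.0026,-0.0042,0,0,0.64,-0.0037,-0.0059,-0.002,0,0.68,-0.0037,-0.0059,-0.002,0,0.68,0,0,0,0]' --squeeze 25

```text
t: 14.92
eef_pos: [0.5936, -0.3495, 0.1317]
orientation: [0.961, -0.275, -0.001, -0.0]
ft_force: [-0.9, -0.5, -0.8]
width: 0.058
grasp_force: 0.0
```

Call:
move_arm --plan '[0.72,-0.0034,-0.0055,-0.002,0,0.76,-0.0034,-0.0055,-0.002,0,0.8,-0.0032,-0.0051,-0.0025,0,0.83,-0.0029,-0.0047,-0.0025,0,0.83,0,0,0,0,0.83,0,0,0,0]'

```text
t: 15.68
eef_pos: [0.5816, -0.3695, 0.1236]
orientation: [0.962, -0.275, 0.0, -0.0]
ft_force: [0.6, 1.0, 0.8]
width: 0.071
grasp_force: 4.6
```

```bash
python3 look.py w9; python3 - <<'E'
from h import *
cv2.imwrite("pics/s9.png",cv2.resize(robot.snapshot("scene")[110:210,330:430],(440,440),interpolation=cv2.INTER_CUBIC))
a=cv2.resize(cv2.imread("pics/w9.png")[:300,180:450],(360,400)); b=cv2.imread("pics/s9.png")
c=np.zeros((440,800,3),np.uint8);c[:400,:360]=a;c[:,360:]=b;cv2.imwrite("pics/m9.png",c)
E
```

```text
15.675 [ 0.5816 -0.3695  0.1236] [[0.849, -0.528, 0.0], [-0.528, -0.849, 0.0], [-0.0, -0.0, -1.0]] [ 0.643 -0.406  0.245] [-0.237  0.148 -0.96 ]
```

Call:
move_arm --plan '[1,0,0,0,0,1,0,0,0,0,1,0,0,0.02,0,1,0,0,0.04,0,1,0,0,0.05,0,1,-0.01,0.01,0.05,0,1,-0.03,0.02,0,0,1,-0.03,0.02,0,0,1,0,0,0,0,1,0,0,0,0]'

```text
t: 17.02
eef_pos: [0.5121, -0.3204, 0.2852]
orientation: [0.962, -0.275, 0.001, 0.001]
ft_force: [0.1, -0.7, 0.4]
width: 0.0852
grasp_force: 0.0
```

```bash
python3 look.py w10 tin0:.11 board0:.06 stand_place0:.03; python3 - <<'E'
from h import *
cv2.imwrite("pics/s10.png",cv2.resize(robot.snapshot("scene")[110:210,330:430],(400,400),interpolation=cv2.INTER_CUBIC))
a=cv2.resize(cv2.imread("pics/w10.png")[0:250,200:400],(400,500),interpolation=cv2.INTER_CUBIC); b=cv2.imread("pics/s10.png")
c=np.zeros((500,800,3),np.uint8);c[:500,:400]=a;c[:400,400:]=b;cv2.imwrite("pics/m10.png",c)
E
```

```text
17.025 [ 0.5121 -0.3204  0.2852] [[0.849, -0.528, 0.002], [-0.528, -0.849, -0.002], [0.003, 0.0, -1.0]] [ 0.573 -0.356  0.406] [-0.234  0.146 -0.961]
tin0 [([0.6048, -0.336, 0.11], [274.0, 85.0], 0.58)]
board0 []
stand_place0 [([0.5208, -0.2924, 0.03], [292.0, 176.0], 0.88), ([0.4431, -0.2412, 0.03], [292.0, 252.0], 0.86)]
```

View pics/m10.png

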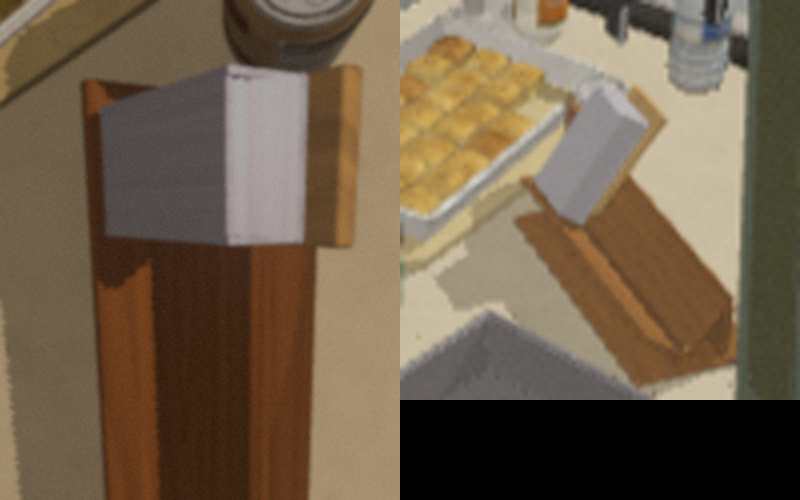

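```bash
python3 - <<'E'
from fit import *
def P(s,n,y): return [-s*.5736+n*.8192,y,.03+s*.8192+n*.5736]
L=[P(116.4e-3,.044,-.03),P(116.4e-3,.044,.03),P(3.6e-3,.044,-.03),P(3.6e-3,.044,.03),P(.12,.01,-.03),P(.12,.01,.03)]
U=[(314,34),(314,122.5),(251.5,54),(253.5,118),(352.5,36),(352.5,121.5)]
p,r=fit("wrist",L,U,[.5977,-.341,1.014]);print(p.round(4),r.round(1).tolist())
c,s=np.cos(p[2]),np.sin(p[2])
for d in(0,.01,.02,.03):
    l=np.array([P(.12+d,0,-.032),P(.12+d,0,.032)]);W=np.c_[p[0]+c*l[:,0]-s*l[:,1],p[1]+s*l[:,0]+c*l[:,1],l[:,2]];print(d,proj("wrist",W).round(1).tolist())
E
```

```text
[ 0.6041 -0.3383  1.0249] [[-0.4, -1.0], [0.7, 0.4], [-5.7, -0.4], [-3.5, 0.7], [2.1, 1.0], [0.5, -0.3]]
0 [[364.8, 35.4], [362.4, 123.3]]
0.01 [[374.3, 33.1], [371.2, 123.8]]
0.02 [[384.5, 30.6], [380.6, 124.3]]
0.03 [[395.4, 28.0], [390.6, 124.9]]
```

Call:
move_arm --plan '[0.88,0.0073,-0.0049,0,0.1576,0.88,0.0073,-0.0049,0,0.1576,0.88,0.0073,-0.0049,0,0.1576,0.88,0.0073,-0.0049,0,0.1576,0.88,0.0073,-0.0049,0,0.1576,0.88,0.0073,-0.0049,0,0.1576,0.88,0.0073,-0.0049,0,0.1576,0.88,0.0073,-0.0049,0,0.1576,0.88,0.0073,-0.0049,0,0.1576,0.88,0.0073,-0.0049,0,0.1576,0.88,0,0,-0.04,0,0.88,0,0,-0.04,0,0.88,0,0,-0.03,0,0.88,0,0,0,0]'

```text
t: 19.02
eef_pos: [0.5826, -0.3674, 0.1692]
orientation: [0.873, 0.488, -0.002, -0.004]
ft_force: [0.1, 0.3, 0.4]
width: 0.0755
grasp_force: 0.0
```

```bash
python3 look.py w11 tin0:.104
```

```text
19.025 [ 0.5826 -0.3674  0.1692] [[0.524, 0.852, -0.006], [0.852, -0.524, 0.005], [0.001, -0.008, -1.0]] [ 0.622 -0.306  0.29 ] [-0.152 -0.234 -0.96 ]
tin0 [([0.6066, -0.3423, 0.104], [322.0, 174.0], 0.63)]
```

Call:
move_arm --plan '[0.88,0,0,-0.02,0,0.88,0,0,-0.01,0,0.88,0,0,0,0,0.88,0,0,0,0]'

```text
t: 19.62
eef_pos: [0.5846, -0.3689, 0.1438]
orientation: [0.873, 0.488, 0.0, 0.0]
ft_force: [0.4, 0.5, 0.0]
width: 0.0748
grasp_force: 0.0
```

Call:
move_arm --plan '[0.75,0,0,0,0,0.65,0,0,0,0,0.6,0,0,0,0,0.6,0,0,0,0,0.6,0,0,0,0]' --squeeze 30

```text
t: 20.25
eef_pos: [0.5848, -0.3692, 0.1444]
orientation: [0.873, 0.488, 0.0, 0.001]
ft_force: [-0.7, -0.2, 4.0]
width: 0.0595
grasp_force: 33.9
```

Call:
move_arm --plan '[0.5,0,0,0,0,0.5,0.0009,0.0014,0.0012,0,0.5,0.0009,0.0014,0.0012,0,0.5,0,0,0,0,0.5,0,0,0,0,0.5,0,0,0,0]' --squeeze 50

```text
t: 21.0
eef_pos: [0.5856, -0.3668, 0.146]
orientation: [0.873, 0.488, -0.001, 0.0]
ft_force: [-3.2, -4.2, 2.6]
width: 0.0591
grasp_force: 53.7
```

```bash
python3 look.py w12 tin0:.104 board0:.08; python3 - <<'E'
import cv2,numpy as np
for f in("w11","w12"):
    h=cv2.cvtColor(cv2.imread(f"pics/{f}.png"),cv2.COLOR_BGR2HSV)
    m=((h[...,0]>8)&(h[...,0]<25)&(h[...,1]>110)&(h[...,2]>90)).astype(np.uint8)
    for r in range(150,400,10): 
        w=np.where(m[r,200:440])[0]; print(f,r,len(w),(w.min()+200,w.max()+200) if len(w) else "",end="; ")
    print()
E
```

```text
21.0 [ 0.5856 -0.3668  0.146 ] [[0.524, 0.852, -0.001], [0.852, -0.524, -0.001], [-0.002, -0.0, -1.0]] [ 0.624 -0.304  0.267] [-0.147 -0.241 -0.959]
tin0 [([0.604, -0.3367, 0.104], [314.0, 183.0], 0.63)]
board0 []
w11 150 6 (np.int64(434), np.int64(439)); w11 160 0 ; w11 170 0 ; w11 180 0 ; w11 190 2 (np.int64(433), np.int64(434)); w11 200 60 (np.int64(200), np.int64(416)); w11 210 4 (np.int64(263), np.int64(427)); w11 220 0 ; w11 230 77 (np.int64(200), np.int64(439)); w11 240 25 (np.int64(405), np.int64(429)); w11 250 16 (np.int64(402), np.int64(417)); w11 260 0 ; w11 270 0 ; w11 280 0 ; w11 290 0 ; w11 300 50 (np.int64(264), np.int64(381)); w11 310 121 (np.int64(263), np.int64(383)); w11 320 123 (np.int64(262), np.int64(384)); w11 330 122 (np.int64(263), np.int64(384)); w11 340 0 ; w11 350 0 ; w11 360 0 ; w11 370 0 ; w11 380 0 ; w11 390 0 ; 
w12 150 4 (np.int64(434), np.int64(439)); w12 160 0 ; w12 170 2 (np.int64(376), np.int64(377)); w12 180 1 (np.int64(378), np.int64(378)); w12 190 5 (np.int64(237), np.int64(380)); w12 200 6 (np.int64(250), np.int64(416)); w12 210 25 (np.int64(209), np.int64(423)); w12 220 30 (np.int64(235), np.int64(439)); w12 230 10 (np.int64(242), np.int64(424)); w12 240 3 (np.int64(243), np.int64(410)); w12 250 43 (np.int64(200), np.int64(439)); w12 260 26 (np.int64(413), np.int64(438)); w12 270 3 (np.int64(424), np.int64(426)); w12 280 0 ; w12 290 0 ; w12 300 0 ; w12 310 0 ; w12 320 0 ; w12 330 4 (np.int64(382), np.int64(385)); w12 340 125 (np.int64(257), np.int64(381)); w12 350 0 ; w12 360 0 ; w12 370 0 ; w12 380 0 ; w12 390 0 ;
```

Call:
move_arm --plan '[0.5,0.0006,0.001,0.0027,0,0.5,0.0007,0.001,0.0027,0,0.5,0,0,0,0,0.5,0,0,0,0]'

```text
t: 21.65
eef_pos: [0.5875, -0.3628, 0.1503]
orientation: [0.873, 0.488, 0.0, -0.001]
ft_force: [0.2, 0.7, -1.8]
width: 0.0593
grasp_force: 54.1
```

```bash
cat > seg.py <<'E'
from h import *
import sys
im=robot.snapshot("wrist");cv2.imwrite(f"pics/{sys.argv[1]}.png",im)
h=cv2.cvtColor(im,cv2.COLOR_BGR2HSV);m=((h[...,0]>8)&(h[...,0]<25)&(h[...,1]>110)&(h[...,2]>90))
print("board rows",[int(r) for r in range(260,400,2) if m[r,240:400].sum()>90])
o=robot.get_obs();print(o["t"],np.round(o["eef_pos"],4),np.round(o["ft_force"],1))
E
python3 seg.py w13
```

```text
board rows [332, 334, 336, 338, 340, 342]
21.7 [ 0.5874 -0.3631  0.1505] [ 1.1 -0.1 -3. ]
```

```bash
cat > bend.py <<'E'
from h import *
import sys
c0=np.array([float(sys.argv[1]),float(sys.argv[2])]);e=np.array([.5284,.849])
for d in(0,.005,.01,.015,.02):
    q=[]
    for n in(.01,0):
        s=.12+d;X=-s*.5736+n*.8192;q.append([*(c0+e*X),.03+s*.8192+n*.5736])
    print(d,proj("wrist",q).round(0).tolist())
E
python3 bend.py .5977 -.3411
```

```text
0 [[308.0, 341.0], [309.0, 347.0]]
0.005 [[308.0, 352.0], [308.0, 357.0]]
0.01 [[308.0, 363.0], [308.0, 368.0]]
0.015 [[308.0, 375.0], [308.0, 380.0]]
0.02 [[308.0, 387.0], [308.0, 392.0]]
```

Call:
move_arm --plan '[0.5,0.0033,0.0052,0.0043,0,0.5,0.0033,0.0052,0.0043,0,0.5,0.0033,0.0052,0.0043,0,0.5,0.0033,0.0052,0.0043,0,0.5,0.0033,0.0052,0.0043,0,0.5,0.0033,0.0052,0.0043,0,0.5,0.0033,0.0052,0.0043,0,0.5,0,0,0.02,0,0.5,0,0,0.04,0,0.5,0,0,0.04,0,0.5,-0.03,0.04,0,0,0.5,-0.03,0.04,0,0,0.5,0,0,0,0,0.5,0,0,0,0]'

```text
t: 23.45
eef_pos: [0.5512, -0.2482, 0.2832]
orientation: [0.873, 0.488, 0.001, 0.002]
ft_force: [0.1, -0.1, -2.0]
width: 0.059
grasp_force: 55.0
```

```bash
cat > chk.py <<'E'
from h import *
import sys
for n in("top","scene"):
    cv2.imwrite(f"pics/{sys.argv[1]}_{n}.png",robot.snapshot(n))
    for g,z in(("slab0",.07),("board0",.08),("tin0",.05),("wash_tub",0)):
        print(n,g,[(np.round(onz(n,d["at"],z),3).tolist()[:2],np.round(d["at"]).astype(int).tolist(),round(d["confidence"],2)) for d in robot.pinpoint(g,n)][:6])
o=robot.get_obs();print(o["t"],np.round(o["eef_pos"],4),o["width"])
E
python3 chk.py k1
```

```text
top slab0 [([0.596, -0.351], [442, 181], 0.65), ([0.592, -0.33], [436, 183], 0.38), ([0.496, 0.278], [245, 219], 0.33)]
top board0 [([0.596, -0.367], [449, 181], 0.75), ([0.575, 0.329], [228, 194], 0.67), ([0.477, 0.271], [246, 225], 0.59)]
top tin0 [([0.503, 0.517], [172, 220], 0.89), ([0.561, 0.342], [226, 201], 0.73), ([0.61, -0.276], [417, 180], 0.62), ([0.476, 0.297], [240, 226], 0.51)]
top wash_tub [([0.452, -0.019], [338, 232], 0.72), ([0.601, -0.348], [435, 185], 0.71)]
scene slab0 [([0.63, -0.393], [375, 146], 0.88), ([0.475, -0.207], [383, 182], 0.52)]
scene board0 [([0.491, 0.266], [295, 251], 0.58), ([0.575, -0.359], [382, 152], 0.55), ([0.593, 0.297], [264, 243], 0.53)]
scene tin0 [([0.476, 0.554], [232, 320], 0.87), ([0.505, 0.275], [290, 258], 0.66), ([0.577, 0.315], [264, 255], 0.62), ([0.733, -0.486], [366, 132], 0.58), ([0.613, 0.287], [262, 245], 0.56)]
scene wash_tub [([0.441, -0.013], [359, 229], 0.75)]
23.95 [ 0.5507 -0.2479  0.2812] 0.05905351041758568
```

```bash
cat > tub.py <<'E'
from h import *
from scipy.optimize import minimize
import sys
def mask(im):
    h=cv2.cvtColor(im,cv2.COLOR_BGR2HSV); return ((h[...,1]<60)&(h[...,2]>30)&(h[...,2]<125)).astype(np.uint8)
def rect(p,z,a=.085,b=.11):
    c,s=np.cos(p[2]),np.sin(p[2]); return np.array([[p[0]+c*x-s*y,p[1]+s*x+c*y,z] for x,y in((a,b),(-a,b),(-a,-b),(a,-b))])
ims={n:robot.snapshot(n) for n in("top","scene")}
ms={n:mask(i) for n,i in ims.items()}
def cost(p):
    t=0
    for n,m in ms.items():
        pts=np.vstack([proj(n,rect(p,.065)),proj(n,rect(p,0))]).astype(np.float32)
        hull=cv2.convexHull(pts); f=np.zeros(m.shape,np.uint8); cv2.fillConvexPoly(f,np.round(hull*16).astype(np.int32),1,shift=4)
        ring=cv2.dilate(f,np.ones((9,9),np.uint8))-f
        t-=m[f>0].mean()-m[ring>0].mean()
    return t
x,y=float(sys.argv[1]),float(sys.argv[2])
best=min(((cost((x+dx,y+dy,th)),(x+dx,y+dy,th)) for dx in np.arange(-.03,.031,.01) for dy in np.arange(-.03,.031,.01) for th in np.arange(1.2,2.0,.08)))
r=minimize(cost,best[1],method="Nelder-Mead",options=dict(initial_simplex=np.array(best[1])+np.array([[0,0,0],[.006,0,0],[0,.006,0],[0,0,.05]])))
print("tub",r.x.round(4),r.fun.round(3))
E
python3 tub.py .445 -.015
```

```text
tub [ 0.4476 -0.0241  1.4718] -1.508
```

Call:
move_arm --plan '[0.5,-0.007,0.044,0,0.09,0.5,-0.007,0.044,0,0.09,0.5,-0.007,0.044,0,0.09,0.5,-0.007,0.044,0,0.09,0.5,-0.006,0.041,0,0.092,0.5,0,0,-0.05,0,0.5,0,0,-0.05,0,0.5,0,0,-0.04,0,0.5,0,0,-0.015,0,0.5,0,0,-0.005,0,0.5,0,0,0,0]'

```text
t: 25.42
eef_pos: [0.5179, -0.031, 0.1229]
orientation: [0.741, 0.671, 0.001, 0.001]
ft_force: [-0.2, 0.3, -1.2]
width: 0.0588
grasp_force: 55.1
```

Call:
move_arm --plan '[0.75,0,0,0,0,0.85,0,0,0,0,0.9,0,0,0,0,0.9,0,0,0.02,0,0.9,0,0,0.05,0,0.9,0,0,0.06,0,1,-0.02,0.05,0.05,-0.1,1,-0.02,0.05,0,-0.15,1,-0.02,0.05,0,-0.15,1,0,0.04,0,-0.15,1,0,0.03,0,-0.15,1,0,0,0,-0.15,1,0,0,0,-0.096,1,0,0,0,0,1,0,0,0,0]' --squeeze 30

```text
t: 27.3
eef_pos: [0.4596, 0.1818, 0.2941]
orientation: [0.966, 0.26, 0.0, 0.0]
ft_force: [-1.0, 1.0, 0.6]
width: 0.0853
grasp_force: 0.0
```

```bash
python3 chk.py k2; python3 look.py w14 board0:.0986 tin0:.08
```

```text
top slab0 [([0.599, -0.354], [443, 181], 0.77), ([0.435, -0.236], [409, 234], 0.61)]
top board0 [([0.599, -0.368], [449, 180], 0.54)]
top tin0 [([0.5, 0.513], [174, 221], 0.84), ([0.515, -0.057], [350, 211], 0.64)]
top wash_tub [([0.417, 0.217], [267, 245], 0.7), ([0.449, -0.021], [339, 233], 0.64)]
scene slab0 [([0.637, -0.379], [372, 146], 0.91)]
scene board0 [([0.598, 0.306], [260, 243], 0.58), ([0.59, -0.36], [379, 151], 0.5), ([0.489, 0.264], [296, 251], 0.43)]
scene tin0 [([0.471, 0.557], [232, 322], 0.96), ([0.592, 0.314], [261, 252], 0.87), ([0.505, 0.282], [289, 259], 0.62), ([0.504, -0.023], [346, 209], 0.59), ([0.481, 0.273], [296, 261], 0.18)]
scene wash_tub [([0.447, -0.022], [359, 227], 0.87)]
27.8 [0.4596 0.1819 0.294 ] 0.08535892217091037
27.8 [0.4596 0.1819 0.294 ] [[0.865, 0.502, -0.0], [0.502, -0.865, -0.0], [-0.0, -0.0, -1.0]] [0.522 0.219 0.415] [-0.242 -0.141 -0.96 ]
board0 [([0.4902, 0.2668, 0.0986], [251.0, 108.0], 0.81)]
tin0 []
```

Call:
move_arm --plan '[1,0.0063,0.0365,0,0.005,1,0.0063,0.0365,0,0.005,1,0.0064,0.0364,0,0.005,1,0,0,-0.05,0,1,0,0,-0.05,0,1,0,0,-0.04,0,1,0,0,-0.023,0,1,0,0,-0.01,0,1,0,0,0,0,0.9,0,0,0,0,0.82,0,0,0,0,0.82,0,0,0,0,0.79,0,0,0,0,0.78,0,0,0,0,0.78,0,0,0,0]' --squeeze 25

```text
t: 29.82
eef_pos: [0.4787, 0.2914, 0.1212]
orientation: [0.964, 0.267, 0.0, -0.0]
ft_force: [-0.3, 0.6, 0.7]
width: 0.0663
grasp_force: 0.9
```

Call:
move_arm --plan '[0.75,0.0031,-0.0051,0.0025,0,0.72,0.0031,-0.0051,0.0025,0,0.68,0.0033,-0.0056,0.0025,0,0.645,0.0033,-0.0056,0.0025,0,0.645,0,0,0,0]' --squeeze 35

```text
t: 30.45
eef_pos: [0.4918, 0.2699, 0.1314]
orientation: [0.964, 0.267, 0.001, -0.0]
ft_force: [0.3, 0.9, 2.9]
width: 0.0554
grasp_force: 3.2
```

Call:
move_arm --plan '[0.59,0.0036,-0.006,0.003,0,0.54,0.0039,-0.0064,0.004,0,0.5,0.0026,-0.0043,0.004,0,0.45,0.0021,-0.0034,0.003,0,0.4,0,0,0,0,0.4,0,0,0,0,0.4,0,0,0,0]' --squeeze 45

```text
t: 31.32
eef_pos: [0.5027, 0.2496, 0.1441]
orientation: [0.964, 0.267, -0.001, -0.0]
ft_force: [-1.3, 1.5, -4.2]
width: 0.0428
grasp_force: 46.5
```

Call:
move_arm --plan '[0.3,0,0,0,0,0.3,0,0,0,0,0.3,0,0,0.01,0,0.3,0,0,0.02,0,0.3,0,0,0.03,0,0.3,0,0,0.04,0,0.3,0,0,0,0,0.3,0,0,0,0]' --squeeze 70

```text
t: 32.33
eef_pos: [0.5033, 0.2493, 0.2443]
orientation: [0.964, 0.267, -0.0, 0.0]
ft_force: [-1.2, -0.0, -3.9]
width: 0.0427
grasp_force: 71.9
```

```bash
python3 seg.py w15
```

```text
board rows []
32.375 [0.5026 0.2492 0.2432] [-0.1  0.9 -4. ]
```

Call:
move_arm --plan '[0.3,0.0019,-0.0407,0,-0.0845,0.3,0.0019,-0.0407,0,-0.0845,0.3,0.0019,-0.0407,0,-0.0845,0.3,0.0019,-0.0407,0,-0.0845,0.3,0.0019,-0.0407,0,-0.0845,0.3,0.0019,-0.0407,0,-0.0845,0.3,0.0019,-0.0407,0,-0.0845,0.3,0.0019,-0.0407,0,-0.0845,0.3,0.0019,-0.0407,0,-0.0845,0.3,0.0019,-0.0407,0,-0.0845,0.3,0.0019,-0.0407,0,-0.0845,0.3,0.0019,-0.0407,0,-0.0845,0.3,0.0019,-0.0407,0,-0.0845,0.3,0,0,0,0,0.3,0,0,-0.03,0,0.3,0,0,-0.03,0,0.3,0,0,-0.025,0,0.3,0,0,0,0,0.3,0,0,0,0]'

```text
t: 34.75
eef_pos: [0.5284, -0.2788, 0.1601]
orientation: [0.961, -0.275, -0.0, -0.0]
ft_force: [-0.5, -0.3, -2.8]
width: 0.0426
grasp_force: 72.6
```

Call:
move_arm --plan '[0.3,0,0,-0.004,0,0.3,0,0,-0.004,0,0.3,0,0,0,0]'

```text
t: 35.12
eef_pos: [0.5284, -0.2798, 0.1525]
orientation: [0.961, -0.275, 0.0, 0.001]
ft_force: [-0.1, -1.4, -2.9]
width: 0.0428
grasp_force: 73.1
```

Call:
move_arm --plan '[0.3,0,0,-0.004,0,0.3,0,0,0,0]'

```text
t: 35.38
eef_pos: [0.5286, -0.2822, 0.15]
orientation: [0.961, -0.275, 0.002, 0.003]
ft_force: [-3.0, -5.1, 1.8]
width: 0.0425
grasp_force: 73.4
```

Call:
move_arm --plan '[0.3,0,0,-0.003,0,0.3,0,0,0,0]'

```text
t: 35.62
eef_pos: [0.529, -0.2838, 0.1487]
orientation: [0.961, -0.275, 0.003, 0.004]
ft_force: [-4.3, -6.8, 6.0]
width: 0.0429
grasp_force: 74.1
```

Call:
move_arm --plan '[0.57,-0.0021,-0.0034,0.001,0,0.6,-0.0026,-0.0042,-0.001,0,0.64,-0.0037,-0.0059,-0.003,0,0.68,-0.0037,-0.0059,-0.003,0,0.68,0,0,0,0]' --squeeze 25

```text
t: 36.25
eef_pos: [0.5155, -0.299, 0.1382]
orientation: [0.961, -0.276, -0.001, -0.0]
ft_force: [-0.2, -0.3, 0.4]
width: 0.058
grasp_force: 0.0
```

Call:
move_arm --plan '[0.72,-0.0034,-0.0055,-0.0035,0,0.76,-0.0034,-0.0055,-0.0035,0,0.8,-0.0032,-0.0051,-0.0035,0,0.83,-0.0029,-0.0047,-0.0035,0,0.83,0,0,0,0,0.83,0,0,0,0]'

```text
t: 37.0
eef_pos: [0.5037, -0.3204, 0.1258]
orientation: [0.961, -0.276, 0.001, 0.001]
ft_force: [-0.3, -0.8, 3.2]
width: 0.0707
grasp_force: 1.6
```

Call:
move_arm --plan '[1,0,0,0,0,1,0,0,0,0,1,0,0,0.02,0,1,0,0,0.04,0,1,0,0,0.05,0,1,-0.01,0.01,0.05,0,1,-0.03,0.02,0,0,1,-0.03,0.02,0,0,1,0,0,0,0,1,0,0,0,0]'

```text
t: 38.25
eef_pos: [0.4336, -0.2696, 0.285]
orientation: [0.961, -0.275, 0.0, 0.0]
ft_force: [0.1, -1.2, 0.1]
width: 0.0855
grasp_force: 0.0
```

```bash
cat > tinseg.py <<'E'
from h import *
import sys
robot.snapshot("wrist")
im=robot.snapshot("wrist");cv2.imwrite(f"pics/{sys.argv[1]}.png",im)
h=cv2.cvtColor(im,cv2.COLOR_BGR2HSV)
br=((h[...,0]>8)&(h[...,0]<25)&(h[...,1]>100)&(h[...,2]>100));gr=((h[...,1]<45)&(h[...,2]>90))
for r in range(0,260,10):
    f=lambda m:(int(np.where(m[r,200:400])[0].min()+200),int(np.where(m[r,200:400])[0].max()+200),int(m[r,200:400].sum())) if m[r,200:400].any() else None
    print(r,"grey",f(gr),"brown",f(br))
for g,z in(("tin0",.104),("slab0",.07),("board0",.07)): print(g,[(np.round(onz("wrist",d["at"],z),4).tolist()[:2],np.round(d["at"]).tolist(),round(d["confidence"],2)) for d in robot.pinpoint(g,"wrist")][:4])
o=robot.get_obs();print(o["t"],np.round(o["eef_pos"],4))
E
python3 tinseg.py w16
```

```text
0 grey None brown (315, 363, 20)
10 grey None brown (330, 363, 30)
20 grey None brown (330, 363, 31)
30 grey None brown (329, 388, 46)
40 grey (300, 355, 49) brown (246, 389, 47)
50 grey (268, 355, 57) brown (246, 388, 50)
60 grey (255, 355, 71) brown (357, 388, 13)
70 grey (255, 355, 64) brown (374, 387, 13)
80 grey (270, 354, 68) brown (356, 386, 31)
90 grey (258, 354, 50) brown (244, 386, 29)
100 grey (256, 354, 73) brown (356, 385, 18)
110 grey (258, 354, 65) brown (245, 385, 29)
120 grey (293, 353, 53) brown (360, 384, 13)
130 grey None brown (333, 359, 22)
140 grey None brown (247, 359, 36)
150 grey None brown (251, 359, 47)
160 grey None brown (235, 358, 45)
170 grey None brown (253, 358, 46)
180 grey None brown (249, 357, 42)
190 grey None brown (220, 357, 45)
200 grey None brown (255, 357, 42)
210 grey None brown (251, 352, 41)
220 grey None brown (252, 336, 28)
230 grey None brown (324, 331, 4)
240 grey (387, 387, 1) brown None
250 grey (370, 370, 1) brown None
tin0 [([0.523, -0.2873], [279.0, 88.0], 0.75), ([0.5154, -0.0948], [113.0, 210.0], 0.72)]
slab0 []
board0 [([0.5247, -0.2809], [276.0, 91.0], 0.6), ([0.4477, -0.2506], [294.0, 176.0], 0.39)]
38.5 [ 0.4338 -0.2699  0.2848]
```

Call:
move_arm --plan '[0.85,0.0071,-0.0049,0,0.1573,0.85,0.0071,-0.0049,0,0.1573,0.85,0.0071,-0.0049,0,0.1573,0.85,0.0071,-0.0049,0,0.1573,0.85,0.0071,-0.0049,0,0.1573,0.85,0.0071,-0.0049,0,0.1573,0.85,0.0071,-0.0049,0,0.1573,0.85,0.0071,-0.0049,0,0.1573,0.85,0.0071,-0.0049,0,0.1573,0.85,0.0071,-0.0049,0,0.1573,0.85,0,0,-0.04,0,0.85,0,0,-0.03,0,0.85,0,0,0,0,0.85,0,0,0,0]'

```text
t: 40.25
eef_pos: [0.505, -0.3192, 0.2162]
orientation: [0.874, 0.486, 0.0, 0.001]
ft_force: [0.6, -0.1, 0.6]
width: 0.0723
grasp_force: 0.0
```

```bash
python3 look.py w17 tin0:.104;  python3 - <<'E'
import cv2,numpy as np
h=cv2.cvtColor(cv2.imread("pics/w17.png"),cv2.COLOR_BGR2HSV);gr=((h[...,1]<45)&(h[...,2]>90))
for r in range(170,340,20):
    w=np.where(gr[r,230:410])[0]+230; print(r,len(w),w.min() if len(w) else "",w.max() if len(w) else "")
E
```

```text
40.25 [ 0.505  -0.3192  0.2162] [[0.528, 0.849, 0.001], [0.849, -0.528, -0.001], [-0.0, 0.002, -1.0]] [ 0.544 -0.257  0.337] [-0.146 -0.24  -0.96 ]
tin0 [([0.5219, -0.2905, 0.104], [312.0, 163.0], 0.94)]
170 88 272 359
190 93 270 362
210 97 268 364
230 101 266 366
250 93 270 362
270 0  
290 0  
310 0  
330 0
```

Call:
move_arm --plan '[0.85,0,0,-0.04,0,0.85,0,0,-0.02,0,0.85,0,0,-0.01,0,0.85,0,0,0,0,0.75,0,0,0,0,0.65,0,0,0,0,0.6,0,0,0,0,0.6,0,0,0,0,0.6,0,0,0,0]' --squeeze 30

```text
t: 41.48
eef_pos: [0.5052, -0.3194, 0.1467]
orientation: [0.874, 0.486, 0.0, 0.002]
ft_force: [-0.6, -0.6, 5.8]
width: 0.0593
grasp_force: 32.9
```

Call:
move_arm --plan '[0.5,0,0,0,0,0.5,0.0009,0.0014,0.0012,0,0.5,0.0009,0.0014,0.0012,0,0.5,0,0,0,0,0.5,0.0006,0.001,0.0027,0,0.5,0.0007,0.001,0.0027,0,0.5,0,0,0,0,0.5,0,0,0,0]' --squeeze 50

```text
t: 42.48
eef_pos: [0.5071, -0.3125, 0.1519]
orientation: [0.874, 0.486, 0.0, -0.001]
ft_force: [1.2, 1.0, -2.7]
width: 0.059
grasp_force: 54.0
```

```bash
python3 seg.py w18; python3 bend.py .5205 -.2925
```

```text
board rows [328, 330, 332, 334, 336, 338, 340, 342]
42.525 [ 0.5072 -0.3126  0.1519] [ 0.5  0.  -3.4]
0 [[316.0, 339.0], [316.0, 345.0]]
0.005 [[316.0, 350.0], [316.0, 355.0]]
0.01 [[316.0, 361.0], [316.0, 366.0]]
0.015 [[316.0, 372.0], [316.0, 377.0]]
0.02 [[316.0, 385.0], [316.0, 389.0]]
```

Same state as the first one (board seated). I'll withdraw the tin and check the tub.

Call:
move_arm --plan '[0.5,0.0033,0.0052,0.0043,0,0.5,0.0033,0.0052,0.0043,0,0.5,0.0033,0.0052,0.0043,0,0.5,0.0033,0.0052,0.0043,0,0.5,0.0033,0.0052,0.0043,0,0.5,0.0033,0.0052,0.0043,0,0.5,0.0033,0.0052,0.0043,0,0.5,0,0,0.02,0,0.5,0,0,0.04,0,0.5,0,0,0.04,0,0.5,-0.02,0.04,0,0.09,0.5,-0.02,0.04,0,0.09,0.5,0,0,0,0.09,0.5,0,0,0,0.09,0.5,0,0,0,0.09]'

```text
t: 44.4
eef_pos: [0.4905, -0.1969, 0.2832]
orientation: [0.742, 0.67, 0.0, 0.0]
ft_force: [0.3, -0.6, -1.7]
width: 0.0589
grasp_force: 54.7
```

```bash
python3 tub.py .449 -.022; python3 chk.py k3
```

```text
tub [ 0.4486 -0.0248  1.4754] -1.18
top slab0 [([0.514, -0.302], [429, 208], 0.67), ([0.656, 0.151], [284, 168], 0.34)]
top board0 [([0.569, 0.327], [228, 196], 0.62), ([0.506, -0.327], [438, 209], 0.47)]
top tin0 [([0.508, 0.521], [171, 218], 0.85), ([0.519, -0.194], [393, 208], 0.77), ([0.556, 0.339], [227, 202], 0.74)]
top wash_tub [([0.458, -0.026], [340, 230], 0.84)]
scene slab0 [([0.551, -0.342], [385, 158], 0.7), ([0.446, 0.332], [292, 273], 0.26)]
scene board0 [([0.581, 0.306], [264, 246], 0.46), ([0.598, -0.361], [378, 150], 0.45), ([0.507, -0.318], [392, 163], 0.44)]
scene tin0 [([0.638, -0.402], [374, 148], 0.83), ([0.586, 0.323], [260, 255], 0.82), ([0.512, -0.026], [345, 208], 0.78), ([0.474, 0.553], [233, 320], 0.73)]
scene wash_tub [([0.439, -0.01], [359, 229], 0.84), ([0.544, -0.313], [381, 177], 0.65), ([0.646, -0.471], [381, 150], 0.17)]
45.0 [ 0.4905 -0.1973  0.2829] 0.058984150778615775
```

Call:
move_arm --plan '[0.5,-0.0111,0.0433,0,0,0.5,-0.0111,0.0433,0,0,0.5,-0.0111,0.0433,0,0,0.5,-0.0112,0.0433,0,0,0.5,0,0,-0.05,0,0.5,0,0,-0.05,0,0.5,0,0,-0.04,0,0.5,0,0,-0.015,0,0.5,0,0,-0.005,0,0.5,0,0,0,0]'

```text
t: 46.25
eef_pos: [0.4472, -0.0245, 0.1242]
orientation: [0.744, 0.669, 0.001, 0.001]
ft_force: [-0.2, 0.1, -2.1]
width: 0.0588
grasp_force: 54.8
```

Call:
move_arm --plan '[0.75,0,0,0,0,0.85,0,0,0,0,0.9,0,0,0,0,0.9,0,0,0.02,0,0.9,0,0,0.05,0,0.9,0,0,0.06,0,1,0.02,0.05,0.05,-0.1,1,0.02,0.05,0,-0.15,1,0.02,0.05,0,-0.15,1,0.02,0.05,0,-0.15,1,0.01,0.04,0,-0.15,1,0,0,0,-0.15,1,0,0,0,-0.088,1,0,0,0,0,1,0,0,0,0]' --squeeze 30

```text
t: 48.12
eef_pos: [0.533, 0.2083, 0.2955]
orientation: [0.965, 0.261, 0.0, 0.0]
ft_force: [0.6, -1.2, -1.1]
width: 0.0852
grasp_force: 0.0
```

```bash
python3 chk.py k4|grep -E "tin0|tub|slab"; python3 look.py w19 board0:.0986 tin0:.08 rack_place0:.03; python3 - <<'E'
import cv2,numpy as np
h=cv2.cvtColor(cv2.imread("pics/w19.png"),cv2.COLOR_BGR2HSV)
br=((h[...,0]>8)&(h[...,0]<25)&(h[...,1]>100)&(h[...,2]>100)).astype(np.uint8)
n,l,s,c=cv2.connectedComponentsWithStats(br)
for i in np.argsort(-s[1:,4])[:3]+1:
    ap=cv2.approxPolyDP(cv2.findContours((l==i).astype(np.uint8),0,2)[0][0],5,True);print(s[i],ap.reshape(-1,2).tolist())
E
```

```text
top slab0 [([0.603, -0.347], [441, 179], 0.63), ([0.52, -0.3], [428, 206], 0.61)]
top tin0 [([0.505, 0.505], [176, 219], 0.93), ([0.447, -0.039], [345, 232], 0.84), ([0.522, -0.054], [349, 209], 0.72)]
top wash_tub [([0.449, -0.02], [339, 233], 0.55), ([0.445, -0.037], [344, 234], 0.55)]
scene slab0 [([0.545, -0.337], [386, 159], 0.62), ([0.634, -0.387], [373, 146], 0.59), ([0.434, -0.007], [361, 215], 0.37), ([0.476, -0.224], [385, 180], 0.36)]
scene tin0 [([0.445, -0.03], [362, 215], 0.77), ([0.451, 0.312], [296, 272], 0.69), ([0.582, 0.316], [263, 254], 0.68), ([0.473, 0.56], [231, 322], 0.63), ([0.51, -0.023], [345, 208], 0.61), ([0.601, -0.396], [381, 152], 0.28)]
scene wash_tub [([0.449, -0.024], [359, 226], 0.73), ([0.511, 0.246], [295, 263], 0.35)]
48.625 [0.533  0.2084 0.2954] [[0.864, 0.503, 0.0], [0.503, -0.864, 0.0], [0.0, -0.0, -1.0]] [0.596 0.246 0.416] [-0.241 -0.141 -0.96 ]
board0 [([0.5788, 0.3177, 0.0986], [235.0, 79.0], 0.74), ([0.6534, 0.179, 0.0986], [412.0, 85.0], 0.44), ([0.5141, 0.2759, 0.0986], [244.0, 164.0], 0.19)]
tin0 [([0.5284, -0.0173, 0.08], [488.0, 281.0], 0.9), ([0.5269, 0.4799, 0.08], [54.0, 37.0], 0.86), ([0.5095, 0.2785, 0.08], [244.0, 164.0], 0.53)]
rack_place0 [([0.4176, 0.2202, 0.03], [260.0, 244.0], 0.78), ([0.4965, 0.2658, 0.03], [257.0, 172.0], 0.76)]
[ 166   29  119   94 8740] [[166, 31], [178, 121], [284, 114], [280, 49]]
[534   0  26  32 440] [[559, 0], [542, 0], [534, 15], [537, 31]]
[614   0  26  21 366] [[614, 11], [625, 20], [639, 4], [621, 0]]
```

```bash
python3 - <<'E'
from fit import *
L=[[-.041,.032,.1478],[-.041,-.032,.1478],[.036,.032,.0552],[.036,-.032,.0552]]
p,r=fit("wrist",L,[(166,31),(178,121),(280,49),(284,114)],[.579,.313,-1.03]);print(p.round(4),r.round(1).tolist())
E
```

```text
[ 0.5795  0.3133 -1.0195] [[-1.2, -0.3], [-0.8, 0.6], [2.9, -1.0], [2.1, 1.1]]
```

Call:
move_arm --plan '[1,0.0099,0.0444,0,0.005,1,0.0099,0.0444,0,0.005,1,0.0098,0.0444,0,0.004,1,0,0,-0.05,0,1,0,0,-0.05,0,1,0,0,-0.04,0,1,0,0,-0.024,0,1,0,0,-0.01,0,1,0,0,0,0,0.9,0,0,0,0,0.82,0,0,0,0,0.82,0,0,0,0,0.79,0,0,0,0,0.78,0,0,0,0,0.78,0,0,0,0]' --squeeze 25

```text
t: 50.7
eef_pos: [0.5624, 0.3424, 0.1218]
orientation: [0.964, 0.267, 0.0, -0.001]
ft_force: [-2.3, 3.2, 1.1]
width: 0.0671
grasp_force: 1.8
```

Call:
move_arm --plan '[0.75,0.0031,-0.0051,0.0025,0,0.72,0.0031,-0.0051,0.0025,0,0.68,0.0033,-0.0056,0.0025,0,0.645,0.0033,-0.0056,0.0025,0,0.645,0,0,0,0]' --squeeze 35

```text
t: 51.32
eef_pos: [0.5755, 0.3192, 0.1308]
orientation: [0.964, 0.267, -0.001, 0.0]
ft_force: [-0.6, 1.5, -0.1]
width: 0.0552
grasp_force: 0.4
```

Call:
move_arm --plan '[0.59,0.0036,-0.006,0.003,0,0.54,0.0039,-0.0064,0.004,0,0.5,0.0026,-0.0043,0.004,0,0.45,0.0021,-0.0034,0.003,0,0.4,0,0,0,0,0.4,0,0,0,0,0.4,0,0,0,0]' --squeeze 45

```text
t: 52.2
eef_pos: [0.5864, 0.3008, 0.1445]
orientation: [0.964, 0.267, -0.001, -0.001]
ft_force: [-2.8, 4.5, -3.0]
width: 0.0428
grasp_force: 46.9
```

Call:
move_arm --plan '[0.3,0,0,0,0,0.3,0,0,0,0,0.3,0,0,0.01,0,0.3,0,0,0.02,0,0.3,0,0,0.03,0,0.3,0,0,0.04,0,0.3,0,0,0,0,0.3,0,0,0,0]' --squeeze 70

```text
t: 53.2
eef_pos: [0.5874, 0.2995, 0.2449]
orientation: [0.964, 0.267, -0.0, 0.0]
ft_force: [0.0, -0.8, -5.3]
width: 0.0425
grasp_force: 71.7
```

Call:
move_arm --plan '[0.3,-0.0105,-0.0408,0,-0.0845,0.3,-0.0105,-0.0408,0,-0.0845,0.3,-0.0105,-0.0408,0,-0.0845,0.3,-0.0105,-0.0408,0,-0.0845,0.3,-0.0105,-0.0408,0,-0.0845,0.3,-0.0105,-0.0408,0,-0.0845,0.3,-0.0105,-0.0408,0,-0.0845,0.3,-0.0105,-0.0408,0,-0.0845,0.3,-0.0105,-0.0408,0,-0.0845,0.3,-0.0105,-0.0408,0,-0.0845,0.3,-0.0105,-0.0408,0,-0.0845,0.3,-0.0105,-0.0408,0,-0.0845,0.3,-0.011,-0.0408,0,-0.0845,0.3,0,0,0,0,0.3,0,0,-0.03,0,0.3,0,0,-0.03,0,0.3,0,0,-0.025,0,0.3,0,0,0,0,0.3,0,0,0,0]'

```text
t: 55.58
eef_pos: [0.4508, -0.2298, 0.1606]
orientation: [0.961, -0.275, -0.0, -0.0]
ft_force: [0.5, -0.6, -2.9]
width: 0.0427
grasp_force: 72.9
```

Call:
move_arm --plan '[0.3,0,0,-0.004,0,0.3,0,0,-0.004,0,0.3,0,0,0,0]'

```text
t: 55.95
eef_pos: [0.4508, -0.231, 0.153]
orientation: [0.961, -0.275, 0.0, 0.001]
ft_force: [-0.4, -1.5, -1.9]
width: 0.0427
grasp_force: 73.3
```

Call:
move_arm --plan '[0.3,0,0,-0.004,0,0.3,0,0,0,0]'

```text
t: 56.2
eef_pos: [0.4512, -0.2335, 0.1506]
orientation: [0.961, -0.275, 0.002, 0.003]
ft_force: [-2.6, -6.9, 4.0]
width: 0.043
grasp_force: 73.9
```

Contact at the same height; same leaning arc.

Call:
move_arm --plan '[0.57,-0.0021,-0.0034,-0.001,0,0.6,-0.0026,-0.0042,-0.002,0,0.64,-0.0037,-0.0059,-0.003,0,0.68,-0.0037,-0.0059,-0.003,0,0.68,0,0,0,0]' --squeeze 25

```text
t: 56.82
eef_pos: [0.4379, -0.25, 0.1389]
orientation: [0.961, -0.276, -0.0, -0.0]
ft_force: [0.5, -1.0, 0.2]
width: 0.058
grasp_force: 0.0
```

Call:
move_arm --plan '[0.72,-0.0034,-0.0055,-0.0035,0,0.76,-0.0034,-0.0055,-0.0035,0,0.8,-0.0032,-0.0051,-0.0035,0,0.83,-0.0029,-0.0047,-0.0035,0,0.83,0,0,0,0,0.83,0,0,0,0]'

```text
t: 57.58
eef_pos: [0.4259, -0.2712, 0.1259]
orientation: [0.961, -0.275, 0.001, 0.0]
ft_force: [0.3, -0.8, 3.4]
width: 0.071
grasp_force: 1.3
```

Call:
move_arm --plan '[1,0,0,0,0,1,0,0,0,0,1,0,0,0.02,0,1,0,0,0.04,0,1,0,0,0.05,0,1,-0.01,0.01,0.05,0,1,-0.02,0.012,0,0,1,0,0,0,0,1,0,0,0,0]'

```text
t: 58.7
eef_pos: [0.3956, -0.2483, 0.2845]
orientation: [0.961, -0.275, -0.001, -0.0]
ft_force: [-0.5, 0.1, -0.3]
width: 0.0852
grasp_force: 0.0
```

```bash
python3 tinseg.py w20
```

```text
0 grey None brown (241, 369, 88)
10 grey None brown (237, 369, 84)
20 grey None brown (257, 368, 72)
30 grey None brown (257, 368, 71)
40 grey None brown (239, 368, 76)
50 grey None brown (258, 367, 85)
60 grey None brown (240, 367, 30)
70 grey None brown (241, 360, 34)
80 grey None brown (327, 359, 31)
90 grey None brown (242, 359, 40)
100 grey None brown (243, 358, 57)
110 grey (254, 351, 94) brown (353, 381, 29)
120 grey (254, 351, 96) brown (353, 380, 28)
130 grey (255, 351, 96) brown (244, 380, 14)
140 grey (256, 350, 94) brown (353, 379, 27)
150 grey (256, 350, 94) brown (240, 379, 30)
160 grey (257, 350, 93) brown (352, 378, 26)
170 grey (270, 349, 80) brown (203, 378, 29)
180 grey (297, 349, 53) brown (248, 378, 36)
190 grey (398, 398, 1) brown (326, 328, 3)
200 grey (380, 390, 3) brown None
210 grey (363, 394, 9) brown None
220 grey (355, 394, 7) brown None
230 grey (362, 368, 5) brown None
240 grey (200, 371, 5) brown None
250 grey (207, 377, 5) brown None
tin0 [([0.5064, -0.0894], [105.0, 174.0], 0.97), ([0.4452, -0.0835], [144.0, 231.0], 0.69), ([0.4451, -0.2386], [279.0, 144.0], 0.58), ([0.5181, -0.2903], [282.0, 34.0], 0.53)]
slab0 [([0.5291, -0.2896], [278.0, 30.0], 0.65)]
board0 [([0.4242, 0.1619], [8.0, 338.0], 0.36)]
58.95 [ 0.3957 -0.2485  0.2847]
```

Call:
move_arm --plan '[0.85,0.0031,-0.0022,0,0.1573,0.85,0.0031,-0.0022,0,0.1573,0.85,0.0031,-0.0022,0,0.1573,0.85,0.0031,-0.0022,0,0.1573,0.85,0.0031,-0.0022,0,0.1573,0.85,0.0031,-0.0022,0,0.1573,0.85,0.0031,-0.0022,0,0.1573,0.85,0.0031,-0.0022,0,0.1573,0.85,0.0031,-0.0022,0,0.1573,0.85,0.0031,-0.0022,0,0.1573,0.85,0,0,-0.04,0,0.85,0,0,-0.03,0,0.85,0,0,0,0,0.85,0,0,0,0]'

```text
t: 60.7
eef_pos: [0.4273, -0.2711, 0.2164]
orientation: [0.874, 0.486, 0.0, 0.001]
ft_force: [-0.4, 0.7, -0.4]
width: 0.0726
grasp_force: 0.0
```

```bash
python3 look.py w21 tin0:.104;  python3 - <<'E'
import cv2,numpy as np
h=cv2.cvtColor(cv2.imread("pics/w21.png"),cv2.COLOR_BGR2HSV);gr=((h[...,1]<45)&(h[...,2]>90))
for r in range(170,280,20):
    w=np.where(gr[r,230:410])[0]+230; print(r,len(w),w.min() if len(w) else "",w.max() if len(w) else "")
E
```

```text
60.7 [ 0.4273 -0.2711  0.2164] [[0.527, 0.85, 0.001], [0.85, -0.527, -0.001], [-0.0, 0.001, -1.0]] [ 0.466 -0.209  0.337] [-0.146 -0.24  -0.96 ]
tin0 [([0.4464, -0.2405, 0.104], [314.0, 159.0], 0.75)]
170 88 271 358
190 93 269 361
210 98 266 363
230 101 265 365
250 93 269 361
270 0
```

Aligned exactly as with tin 1 before. Repeating the grip and lift-off.

Call:
move_arm --plan '[0.85,0,0,-0.04,0,0.85,0,0,-0.02,0,0.85,0,0,-0.01,0,0.85,0,0,0,0,0.75,0,0,0,0,0.65,0,0,0,0,0.6,0,0,0,0,0.6,0,0,0,0,0.6,0,0,0,0]' --squeeze 30

```text
t: 61.92
eef_pos: [0.4274, -0.2714, 0.1469]
orientation: [0.874, 0.486, 0.0, 0.001]
ft_force: [-0.5, -0.8, 5.7]
width: 0.0595
grasp_force: 32.8
```

Call:
move_arm --plan '[0.5,0,0,0,0,0.5,0.0009,0.0014,0.0012,0,0.5,0.0009,0.0014,0.0012,0,0.5,0,0,0,0,0.5,0.0006,0.001,0.0027,0,0.5,0.0007,0.001,0.0027,0,0.5,0,0,0,0,0.5,0,0,0,0]' --squeeze 50

```text
t: 62.92
eef_pos: [0.4293, -0.2646, 0.1524]
orientation: [0.874, 0.486, 0.0, -0.001]
ft_force: [0.3, 0.7, -2.0]
width: 0.0591
grasp_force: 54.1
```

```bash
python3 seg.py w22; python3 bend.py .4425 -.2435 | head -2
```

```text
board rows [328, 330, 332, 334, 336, 338, 340]
62.975 [ 0.4294 -0.2648  0.1525] [ 0.5  0.9 -2.7]
0 [[315.0, 336.0], [315.0, 343.0]]
0.005 [[315.0, 347.0], [315.0, 353.0]]
```

Call:
move_arm --plan '[0.5,0.0033,0.0052,0.0043,0,0.5,0.0033,0.0052,0.0043,0,0.5,0.0033,0.0052,0.0043,0,0.5,0.0033,0.0052,0.0043,0,0.5,0.0033,0.0052,0.0043,0,0.5,0.0033,0.0052,0.0043,0,0.5,0.0033,0.0052,0.0043,0,0.5,0,0,0.02,0,0.5,0,0,0.04,0,0.5,0,0,0.04,0,0.5,-0.01,0.04,0,0.09,0.5,-0.01,0.04,0,0.09,0.5,0,0,0,0.09,0.5,0,0,0,0.09,0.5,0,0,0,0.09]'

```text
t: 64.85
eef_pos: [0.4327, -0.1489, 0.2835]
orientation: [0.742, 0.67, -0.0, 0.0]
ft_force: [0.2, -0.5, -2.0]
width: 0.0591
grasp_force: 54.6
```

```bash
python3 tub.py .449 -.022; python3 chk.py k5|grep -E "slab|tub|^[0-9]"
```

```text
tub [ 0.4491 -0.0223  1.4441] -0.72
top slab0 [([0.601, -0.35], [442, 180], 0.66), ([0.441, -0.251], [414, 232], 0.56)]
top wash_tub [([0.453, -0.025], [340, 232], 0.78)]
scene slab0 [([0.458, -0.263], [395, 176], 0.86), ([0.641, -0.389], [372, 145], 0.69), ([0.564, -0.33], [380, 158], 0.53), ([0.467, 0.287], [297, 261], 0.3)]
scene wash_tub [([0.443, -0.017], [359, 228], 0.96), ([0.614, -0.427], [382, 158], 0.31)]
65.45 [ 0.4328 -0.1493  0.2833] 0.05891708178801917
```

Call:
move_arm --plan '[0.5,-0.0176,0.0441,0,0,0.5,-0.0176,0.0441,0,0,0.5,-0.0176,0.0441,0,0,0.5,0,0,-0.04,0,0.5,0,0,-0.04,0,0.5,0,0,-0.04,0,0.5,0,0,-0.03,0,0.5,0,0,-0.01,0,0.5,0,0,0,0]'

```text
t: 66.58
eef_pos: [0.38, -0.017, 0.1234]
orientation: [0.743, 0.669, -0.0, -0.0]
ft_force: [0.6, 0.6, -1.6]
width: 0.059
grasp_force: 54.7
```

Call:
move_arm --plan '[0.75,0,0,0,0,0.85,0,0,0,0,0.9,0,0,0,0,0.9,0,0,0.02,0,0.9,0,0,0.05,0,0.9,0,0,0.06,0,1,0,0.05,0.06,0,1,0,0.05,0,0,1,0,0.06,0,0,1,0,0.06,0,0,1,0,0.06,0,0,1,0,0,0,0,1,0,0,0,0]' --squeeze 30

```text
t: 68.2
eef_pos: [0.3798, 0.2528, 0.3013]
orientation: [0.743, 0.669, -0.0, 0.0]
ft_force: [-0.6, -0.5, -0.5]
width: 0.0857
grasp_force: 0.0
```

```bash
python3 chk.py k6; python3 - <<'E'
import cv2,numpy as np
a=cv2.imread("pics/k6_top.png")[150:270,310:480];b=cv2.imread("pics/k6_scene.png")[120:260,310:430]
c=np.zeros((560,800,3),np.uint8);x=cv2.resize(a,(400,282),interpolation=2);y=cv2.resize(b,(400,467),interpolation=2);c[:282,:400]=x;c[:467,400:]=y;cv2.imwrite("pics/m_end.png",c)
E
```

```text
top slab0 [([0.435, -0.246], [413, 233], 0.97), ([0.605, -0.349], [441, 179], 0.83), ([0.518, -0.3], [428, 206], 0.6)]
top board0 [([0.427, -0.265], [420, 236], 0.68), ([0.502, -0.325], [437, 211], 0.58), ([0.59, -0.368], [449, 182], 0.58)]
top tin0 [([0.449, -0.041], [346, 231], 0.97), ([0.521, -0.051], [348, 209], 0.93), ([0.501, 0.517], [172, 220], 0.91), ([0.372, -0.043], [347, 256], 0.71)]
top wash_tub [([0.45, -0.027], [341, 232], 0.69)]
scene slab0 [([0.452, -0.276], [398, 175], 0.98), ([0.629, -0.39], [375, 146], 0.85), ([0.559, -0.344], [383, 157], 0.59)]
scene board0 [([0.422, -0.269], [404, 177], 0.57), ([0.594, -0.369], [380, 149], 0.53), ([0.512, -0.322], [391, 162], 0.5)]
scene tin0 [([0.373, -0.021], [378, 225], 0.84), ([0.514, -0.037], [346, 206], 0.83), ([0.442, -0.017], [360, 217], 0.75), ([0.474, 0.554], [232, 320], 0.64), ([0.448, -0.318], [404, 175], 0.6)]
scene wash_tub [([0.44, -0.021], [361, 228], 0.93), ([0.47, -0.068], [361, 217], 0.66), ([0.598, 0.288], [266, 258], 0.5), ([0.607, -0.383], [377, 163], 0.29)]
68.7 [0.3802 0.2526 0.3014] 0.08524387877033336
```

View pics/m_end.png

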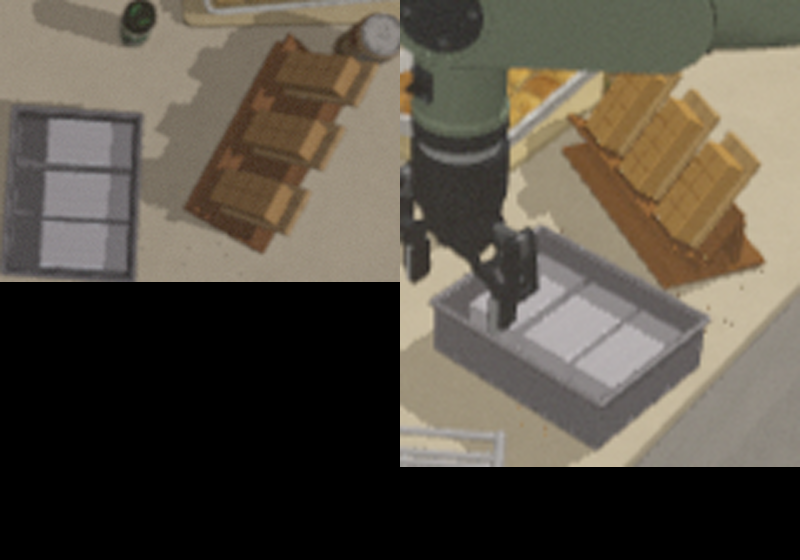

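The last picture shows three slabs on their boards on the stand (left half, around (255,205), (285,138) and (315,75)). The three empty tins lie in the tub, and the spice jar and can are where they were.

```bash
python3 -c "
from station import robot
print(robot.hand_in())"
```

```text
the job is handed in; nothing more can be done
None
```

I turned all three covered tins out onto the display stand, with each slab on its board against the ledge, put the empty tins in the tub, and handed in at about 69 s; the hand-in call gave no verdict.

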